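# Clip the reagent cassette into its sled and dock the sled on the bench mixer

## Task

Get the bead cassette mixing: hook the cassette's toe under the lip of its sled and press the other end down until the spring latch clicks over it, while the sled still lies on the mat. Then carry the two as one unit to the mixer, slide the sled under the rails of the mixer's deck and push it fully home so that the mixer's spring catch drops in behind the sled's ridge. Do not ram the sled into the mixer, and leave the other things on the bench where they are.

Things in the scene. Friction and masses are not known exactly. Their poses are not given: they have to be found in the camera images.
- cassette: White reagent cassette, box 100 (x) x 56 (y) x 45 mm, 0.18 kg; six round septa on top towards the toe, ribbed thumb pad on top at the heel. Origin: centre of the box's underside; +x to the toe, z up. Lies on the mat, toe roughly away from the robot. Grip it across the 56 mm, fingertips 18 mm or more above its underside, to clear the sled's walls later.
- cassette_toe (a point): Cassette's tongue tip, mid-width, level with the underside, 58 mm along +x from the cassette's origin. The tongue sticks out 8 mm from the toe face, 40 mm wide, 7 mm high, on the underside.
- cassette_heel (a point): Lower edge of the cassette's heel face, mid-width, 50 mm along -x from its origin. A rib (30 mm wide) sticks out 5 mm from this face, 9.5 to 15 mm above the underside. Press the thumb pad (x -46 to -26 mm on top) to latch.
- sled: Loose sled on the mat, front (+x) roughly away from the robot: aluminium plate x -80 to +92, 84 mm wide, 6 mm thick, 0.3 kg. Origin: underside of the plate below the pocket's middle. Seated, the cassette's origin is 6 mm above it, axes alike, 1.5 mm play all round; side walls at y +-29.5 mm flare out to 19 mm above the underside. Latched, the unit can be lifted by the cassette.
- sled_lip (a point): Middle of the edge of the sled's toe lip, at the lip's underside: x +52.5 mm, 15.5 mm above the sled's underside. The lip is 60 mm wide, 4 mm thick, closed in front by a wall at x +59.5 mm. The tongue goes under it only toe down, tilted about 15 to 20 degrees; then the heel is rotated down.
- sled_handle (a point): Point on the rear (-x) face of the sled's pull handle, x -80 mm, 18 mm above the sled's underside: where to push. The handle is an upright plate 64 mm wide, 8 mm thick, 30 mm tall from the sled's underside.
- sled_latch (a joint): Grey spring latch at the pocket's rear (sled x -66 to -51.5 mm), 24 mm wide, to 44 mm above the sled's underside (rad): 0 closed, at rest; grows to 0.5 as pushed rearwards. Its sloped hook rides over the cassette's rib and springs back above it: 5 to 15 N down on the thumb pad; the cassette's weight is not enough. Heel drops about 14 mm from first touch to click.
- mixer: Fixed bench mixer: white housing, aluminium deck x -75 to +130, 120 mm wide, top 48 mm above the mat. Origin: on the mat below the docked sled's origin; the sled slides in along +x. The deck carries two rails, end stops (x +93 mm) and, at the far end, a spring catch.
- mixer_home (a point): On the deck's top above the mixer's origin, its axes: the sled's origin and axes lie here when home (play +1, -2 mm along x, 1.5 mm across).
- mixer_mouth (a point): On the deck, mid-way between the rails' near ends, mixer x -20 mm. Rails run from here to x +84: walls at y +-43.5 mm, lips 8.5 to 12 mm above the deck in to y +-37.5 mm over the sled plate's edges. Guides flare out from here to x -52 (y +-55); lip ends turn up 4 mm to x -30. Set the sled's front edge on the deck about 20 mm before this point, then slide in.
- mixer_catch (a joint): Steel spring catch lever on the mixer's centre line, pivoted at the far end (rad): 0 down, at rest; grows to 0.5 as lifted. Its nose hangs to 8 mm above the deck at mixer x +74 to +81. The ridge across the sled's front (sled x +83 to +88, 13 mm tall) lifts it over the last 15 mm of travel (5 to 15 N of push) and it drops behind the ridge when home.
- amber_bottle: bystander: amber bottle, 48 mm across, 98 mm tall, standing; origin at its foot
- small_vial: bystander: small capped vial, 26 mm across, 62 mm tall, standing; origin at its foot
- pocket_timer: bystander: timer 66 x 62 x 18 mm lying on the mat; origin under its centre
- dish: bystander: petri dish 62 mm across, 15 mm tall; origin under its centre
- tube: bystander: 50 ml tube with a coloured screw cap, 115 mm long, 33 mm thick, lying on the mat; origin below its middle
- marker: bystander: marker pen, 135 mm long, 17 mm thick, lying on the mat; origin below its middle

How it is judged (in metres and radians):
On the way:
1. the cassette is hooked under the lip and latched down flat in the sled, while the sled is still off the mixer (x of cassette_toe in the frame of sled between 0.055 and 0.0615 m and z of cassette_toe in the frame of sled below 0.0105 m and z of cassette_heel in the frame of sled below 0.009 m and angle between the x axis of cassette and the x axis of sled, either way round below 0.06 rad and value of joint sled_latch below 0.08 rad and horizontal distance between sled and mixer_home above 0.14 m), for 0.2 s.
At the end, for the whole second after the job is handed in: The cassette lies flat in the sled (heel within 3 mm of the plate, tongue under the lip, latch closed) and the sled is home on the mixer (within 3 mm of its home point along and across the rails, flat on the deck) with the mixer's catch down behind its ridge; everything at rest (x of cassette_toe in the frame of sled between 0.055 and 0.0615 m and z of cassette_toe in the frame of sled below 0.0105 m and z of cassette_heel in the frame of sled below 0.009 m and value of joint sled_latch below 0.08 rad and x of sled in the frame of mixer_home between -0.003 and 0.003 m and y of sled in the frame of mixer_home between -0.003 and 0.003 m and z of sled in the frame of mixer_home below 0.003 m and angle between the z axis of sled and the z axis of mixer, either way round below 0.03 rad and value of joint mixer_catch below 0.05 rad and linear speed of each of sled, cassette below 0.01 m/s); the robot touches nothing.
It fails at once if the sled is rammed into the mixer (over 60 N between them) (contact force between sled and mixer above 60 N).
It fails at once if a bystander (amber bottle, small vial, timer, dish, tube or marker) is shifted by more than 30 mm, or the bottle or the vial knocked over (distance of any of amber_bottle, small_vial, pocket_timer, dish, tube, marker from where it was at the start of the episode above 0.03 m or angle between any of amber_bottle, small_vial's own z axis and vertical above 0.5 rad).
It also fails if it takes over 72 s, if anything falls off the work surface, if the arm or the gripper's body presses on something with over 40 N, if the wrist force passes 120 N, or if a joint passes its speed limit or range.

## Robot

A 6-joint arm with a two-finger parallel gripper is mounted at the origin on a cart in front of the work surface, level with it; the furniture and walls round the work are solid. World frame = base frame: x ahead of the robot, y to its left, z up, the work surface at z = 0. Lengths are in mm, angles in rad, forces in N, time in s.
With the tool pointing down it reaches from about 325 to 1000 mm from the base axis. Payload 5.1 kg.
Tool frame: the origin (TCP) lies at the very end of the fingers, on their centre line; the grasp point (between the pads) lies 19 mm behind it (ctrl.grasp_offset is the distance from the TCP to the grasp point, in mm); z points along the fingers, y is the line along which they close (so a half turn about z gives the same grasp; the last joint's range is limited). The gripper opens to 85 mm and grips with 20 to 120 N. Pads are 22 mm wide; open, the fingers measure 114 mm over their backs; the gripper's body (76 mm by 85 mm) begins 54 mm behind the grasp point. The pads swing forward as they close: fully open they stand 13 mm farther back than shut.
Start: joints at [-1.374, 0.124, 1.65, -0, 1.367, -0.083], TCP at [179.474, -624.719, 206.522] pointing down, gripper open.
Joint ranges: [-2.61, 2.61], [-1.02, 2.33], [0.03, 2.71], [-1.35, 4.49], [0.32, 2.68], [-2.91, 2.91]. Speed limits (rad/s): [2.57, 2.57, 3.14, 3.14, 3.14, 3.14].

## Interface

Orientations are given as a 3x3 rotation matrix whose columns are the frame's x, y, z axes.
In Python, from workcell import ctrl gives the robot as it stands. The module is installed in compiled form; this text tells all that it offers.
- The arm moves only by the tool send_rows, never from a script. Its argument "deltas" is text: rows parted by semicolons, each of 7 numbers parted by spaces: the shift along the tool's x, y, z in m, then the turn, a rotation vector about the tool's x, y, z in degrees, then the closure, from 0 (fully open) to 1 (shut). In form: tx ty tz ax ay az jaw; .... A call has 1 to 20 rows; each row is the pose to reach, as a shift and turn from the pose commanded when the call began, along the tool's axes at that moment; what a row does not reach only later rows make up. A row lasts 1/8 s, in which the tool goes at most 62.5 mm and 10.7 degrees, less where a joint would pass 70% of its speed; a pose out of reach is approached as far as the arm can. A call with a gripper value outside its range is refused whole. The fingers move at their own pace and stop on an object; "squeeze" is the grip in N (left out, the last holds). Time passes only in rows, so rows that repeat a pose let the fingers close. It gives the time, the measured TCP pose, the force, the opening and the grip force at its end, in the units of the state.
- ctrl.sense(): the state, without advancing time (a new reading comes with each control period).
- ctrl.snapshot(name): name is "scene" or "top"; returns (picture, depth): 480x640x3 uint8, blue, green, red; 480x640 float32, mm along the optical axis (not along the pixel's ray), 0 where there is no reading.
- ctrl.calibration(name): a dict with "fx", "fy", "cx", "cy" (pixels), "view" (4x4, takes a point from world to camera coordinates). Camera axes: x right, y up, looking along -z (the intrinsics and any distortion apply to the point x, -y, -z); pixel columns grow to the right and rows downward; lengths in mm; the calibration is good to about 2 mm. A picture is of the moment at which its call begins. calibration takes no time and is no camera call.
- ctrl.finish_job(): hands the job in; it is judged then, once.
The state is a dict: "t": time; "qpos": joint angles; "qd": joint speeds; "joint_efforts": joint torques, N m; "position": TCP position; "tcp_rot": TCP orientation; "force": force on the tool from outside, world axes, zero at the start; "moment": the same for the moment, N m; "grip_width": finger opening in mm; "grip_force": force on a finger pad.
Only numpy, scipy, OpenCV 4.12 (cv2) and the standard library are available. Lean on these libraries where they do the work, as an engineer would, in place of code of your own. Each camera call takes 0.05 s, during which the arm holds its last target. There are 200 camera calls.

## Working session

There is one attempt and no reset: what is moved stays moved. The work goes in short steps, Python scripts to look and compute and a tool call to move; the robot and the scene stay as the last step left them, time stands still between calls to the robot, and variables do not carry over. Pictures are saved under pics/ and viewed, at most 10 in all, crops included, and the job is handed in when it is done.

Besides the shell and the picture viewer there is one more tool, called after "Call:" as name(argument=value, ...) on one line, values as JSON. send_rows: Moves the arm, as the interface text tells. Its arguments: {"type":"object","properties":{"deltas":{"type":"string"},"squeeze":{"type":"number"}},"required":["deltas"]}

```bash
mkdir -p pics; cat > h.py <<'E'
import numpy as np, cv2
from workcell import ctrl
def snap(n):
    p,d=ctrl.snapshot(n); np.savez(f'{n}.npz',p=p,d=d); return p,d
def load(n):
    z=np.load(f'{n}.npz'); return z['p'],z['d']
def world(n,d,u,v,z=None):
    """pixel->world by depth, or onto plane z"""
    c=ctrl.calibration(n); V=np.array(c['view']); R=V[:3,:3];t=V[:3,3]
    r=np.array([(u-c['cx'])/c['fx'],-(v-c['cy'])/c['fy'],-1.])
    o=-R.T@t; w=R.T@r
    s=d[int(round(v)),int(round(u))] if z is None else (z-o[2])/w[2]
    return o+w*s
def cloud(n,d):
    c=ctrl.calibration(n); V=np.array(c['view']); R=V[:3,:3];t=V[:3,3]
    v,u=np.mgrid[:480,:640]
    P=np.stack([(u-c['cx'])/c['fx']*d,-(v-c['cy'])/c['fy']*d,-d],-1)
    return (P-t)@R
E
python3 - <<'E'
from h import *
for n in('top','scene'):
    p,d=snap(n); cv2.imwrite(f'pics/{n}0.png',p); c=ctrl.calibration(n); print(n,c)
print(ctrl.sense())
E
```

```text
top {'fx': 603.0462589020818, 'fy': 603.0462589020818, 'cx': 317.39479028811377, 'cy': 240.97731676789238, 'view': array([[-2.11217449e-02, -9.99681407e-01, -1.38187108e-02,
        -8.74825470e+00],
       [ 9.96996704e-01, -2.20910612e-02,  7.42263958e-02,
        -5.27356923e+02],
       [-7.45080177e-02, -1.22094181e-02,  9.97145669e-01,
        -1.36956247e+03],
       [ 0.00000000e+00,  0.00000000e+00,  0.00000000e+00,
         1.00000000e+00]])}
scene {'fx': 590.6973286404718, 'fy': 590.6973286404718, 'cx': 306.33590759460174, 'cy': 244.86516697269516, 'view': array([[-7.30950790e-01, -6.82126173e-01, -2.03672909e-02,
         3.62687121e+02],
       [ 2.52768859e-01, -2.98342529e-01,  9.20380160e-01,
        -2.02224726e+02],
       [-6.33891826e-01,  6.67604388e-01,  3.90493962e-01,
        -1.03520513e+03],
       [ 0.00000000e+00,  0.00000000e+00,  0.00000000e+00,
         1.00000000e+00]])}
{'t': 0.1, 'qpos': array([-1.37362392e+00,  1.24473063e-01,  1.65152479e+00, -5.27403130e-06,
        1.36748029e+00, -8.26100314e-02]), 'qd': array([-3.09069233e-04, -1.27257763e-03, -1.84615383e-03, -3.65688711e-05,
       -4.38001647e-04,  1.06458781e-03]), 'joint_efforts': array([ 1.18435855e-03, -4.24932504e+01, -3.66654110e+01, -1.14197148e-04,
        3.84548403e-03, -7.36356128e-06]), 'position': array([ 179.34421853, -624.1579908 ,  205.3619792 ]), 'tcp_rot': array([[ 9.61115273e-01,  2.76147228e-01, -3.74427658e-04],
       [ 2.76147440e-01, -9.61113509e-01,  1.84794526e-03],
       [ 1.50437482e-04, -1.87948566e-03, -9.99998222e-01]]), 'force': array([-1.39292064,  0.05929329,  0.10403524]), 'moment': array([-0.0153706 , -0.00749727,  0.00716525]), 'grip_force': 0.0, 'grip_width': 85.28463386008546}
```

View pics/top0.png

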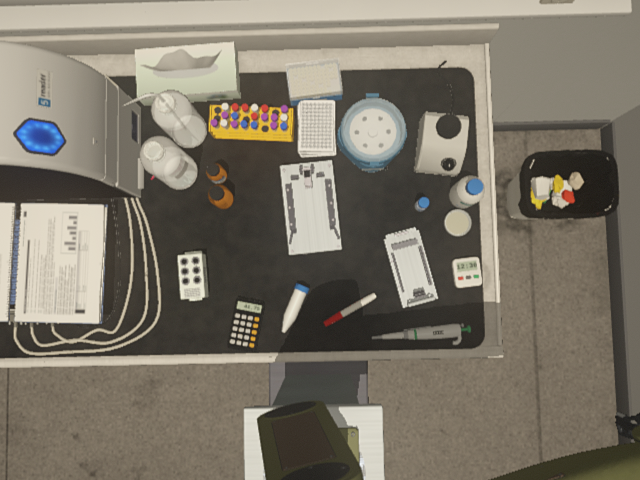

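View pics/scene0.png

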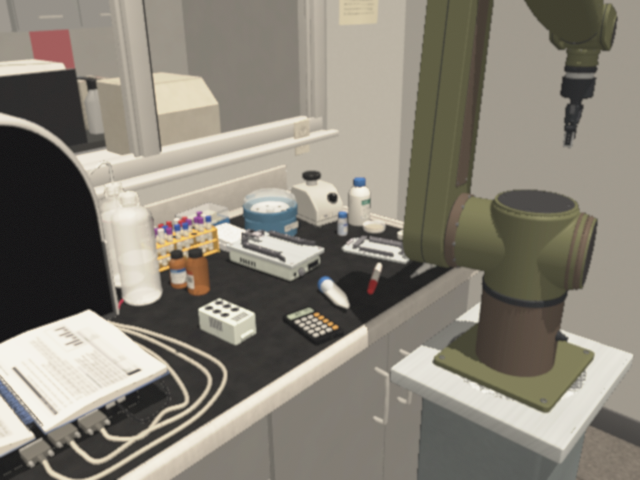

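```bash
python3 - <<'E'
from h import *
p,d=load('top'); P=cloud('top',d)
def rect(u0,u1,v0,v1,z0,z1,name):
    Q=P[v0:v1,u0:u1].reshape(-1,3); Q=Q[(Q[:,2]>z0)&(Q[:,2]<z1)]
    r=cv2.minAreaRect(Q[:,:2].astype(np.float32)); print(name,len(Q),np.round(r[0],1),np.round(r[1],1),round(r[2],2),'zmed',np.round(np.median(Q[:,2]),1), 'mean',Q.mean(0).round(1))
rect(170,215,245,305,38,60,'cas top')
rect(380,445,222,312,4,60,'sled all'); rect(380,445,222,312,24,60,'sled high')
rect(270,350,150,260,40,56,'mixer deck');rect(270,350,150,260,59,90,'mixer high')
for n,u,v in(('mat',250,250),('bottle',221,190),('bott2',217,170),('vial',422,204),('timer',467,272),('dish',457,222),('tube',296,307),('marker',350,309),('calc',246,324)): print(n,world('top',d,u,v).round(0))
def crop(u0,u1,v0,v1,k=4):
    return cv2.resize(p[v0:v1,u0:u1],None,fx=k,fy=k,interpolation=cv2.INTER_CUBIC)
im=np.zeros((460,780,3),np.uint8)
for x,b in((0,(270,350,150,260)),(325,(380,445,222,312)),(590,(170,215,245,305))):
    c=crop(*b); im[:c.shape[0],x:x+c.shape[1]]=c
cv2.imwrite('pics/crop1.png',im)
E
```

```text
cas top 1076 [454.1 266.7] [100.1  57.3] 4.09 zmed 44.8 mean [453.7 266.5  44.8]
sled all 2262 [ 464.4 -237.9] [148.7 206.7] 88.24 zmed 7.6 mean [ 462.6 -234.1   10.8]
sled high 173 [ 451.9 -235.4] [145.1  69.5] 13.92 zmed 30.3 mean [ 400.1 -248.8   31.8]
mixer deck 3803 [612.4 -22.4] [218.8 154. ] 4.83 zmed 47.4 mean [598.5  -6.7  47.5]
mixer high 649 [624.6 -26.3] [201.4 148.5] 2.78 zmed 62.3 mean [630.3  -7.1  63.5]
mat [511. 138.  -1.]
bottle [639. 188.  94.]
bott2 [685. 198.  86.]
vial [ 602. -256.   63.]
timer [ 448. -361.   18.]
dish [ 564. -344.   14.]
tube [377.  32.  28.]
marker [369. -92.  13.]
calc [340. 149.   6.]
```

View pics/crop1.png

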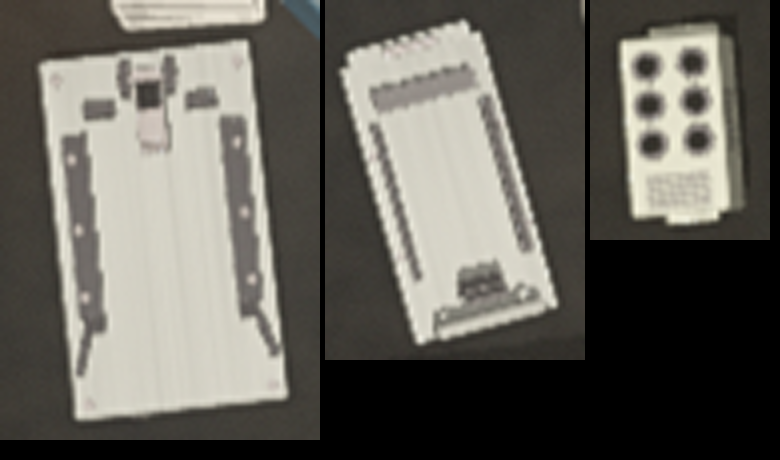

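```bash
cat > fit.py <<'E'
from h import *
def fit(p,u0,u1,v0,v1,z,name,th=130,k=6):
    g=cv2.resize(cv2.cvtColor(p[v0:v1,u0:u1],cv2.COLOR_BGR2GRAY),None,fx=k,fy=k,interpolation=cv2.INTER_CUBIC)
    cs,_=cv2.findContours((g>th).astype(np.uint8),cv2.RETR_EXTERNAL,cv2.CHAIN_APPROX_NONE)
    c=max(cs,key=cv2.contourArea)[:,0]
    W=np.array([world('top',None,u0+(a+.5)/k-.5,v0+(b+.5)/k-.5,z)[:2] for a,b in c],np.float32)
    r=cv2.minAreaRect(W); print(name,np.round(r[0],1),np.round(r[1],1),round(r[2],2)); return W
def edges(W,yaw,L,S,n=4,name=''):
    """refine: robust line fits to the 4 sides; L,S half sizes"""
    c=np.array(cv2.minAreaRect(W)[0]); 
    for _ in range(n):
        e=np.array([np.cos(yaw),np.sin(yaw)]);f=np.array([-e[1],e[0]]); X=(W-c)@e;Y=(W-c)@f
        l=(abs(Y-S)<4)&(abs(X)<L*.8); r=(abs(Y+S)<4)&(abs(X)<L*.8)
        fr=(abs(X-L)<6)&(abs(Y)<S*.8); b=(abs(X+L)<6)&(abs(Y)<S*.8)
        yaw+=(np.polyfit(X[l],Y[l],1)[0]+np.polyfit(X[r],Y[r],1)[0])/2
        c=c+f*(np.median(Y[l])+np.median(Y[r]))/2+e*(np.median(X[fr])+np.median(X[b]))/2
    print(name,'c',c.round(1),'yaw',np.degrees(yaw).round(2),'L,R',np.median(Y[l]).round(1),np.median(Y[r]).round(1),'F,B',np.median(X[fr]).round(1),np.median(X[b]).round(1))
    return c,yaw
if __name__=='__main__':
    p,d=load('top'); r=np.radians
    c=ctrl.calibration('top');V=np.array(c['view']);print('cam',-V[:3,:3].T@V[:3,3])
    edges(fit(p,170,215,245,305,45,'cas',150),r(4),50,28,name='cas')
    c,y=edges(fit(p,378,447,222,312,6,'sled'),r(14.5),86,42,name='sled'); print('sled origin',c-6*np.array([np.cos(y),np.sin(y)]))
    c,y=edges(fit(p,268,352,157,260,48,'mix'),r(4.8),102.5,60,name='mix');print('mixer origin',c-27.5*np.array([np.cos(y),np.sin(y)]))
    D=P=cloud('top',d)
    for n,a in(('cas',(178,200,255,300)),('sled plate',(400,420,255,275)),('deck',(300,320,200,240)),('mat',(225,275,210,260))):
        print(n,np.median(P[a[2]:a[3],a[0]:a[1],2]))
E
python3 fit.py
```

```text
cam [ 423.54495025  -37.11690244 1404.67620151]
cas [451.5 267. ] [109.4  56.4] 3.9
cas c [450.7 266.9] yaw 3.97 L,R 27.7 -27.7 F,B 52.9 -52.9
sled [ 463.5 -232.9] [175.3  85.9] 13.88
sled c [ 463.4 -232.9] yaw 13.9 L,R 42.3 -42.3 F,B 86.9 -86.9
sled origin [ 457.54941051 -234.37662003]Traceback (most recent call last):
  File "fit.py", line 24, in <module>
    c,y=edges(fit(p,268,352,157,260,48,'mix'),r(4.8),102.5,60,name='mix');print('mixer origin',c-27.5*np.array([np.cos(y),np.sin(y)]))
              ~~~^^^^^^^^^^^^^^^^^^^^^^^^^^^^
  File "fit.py", line 6, in fit
    W=np.array([world('top',None,u0+(a+.5)/k-.5,v0+(b+.5)/k-.5,z)[:2] for a,b in c],np.float32)
                ~~~~~^^^^^^^^^^^^^^^^^^^^^^^^^^^^^^^^^^^^^^^^^^^^
  File "h.py", line 9, in world
    c=ctrl.calibration(n); V=np.array(c['view']); R=V[:3,:3];t=V[:3,3]
ValueError: time passes only in moves, steps and waits
```

```bash
python3 - <<'E'
import re
s=open('h.py').read()
s=s.replace("    c=ctrl.calibration(n); V","    c=cal(n); V").replace("def snap","import functools\n@functools.lru_cache\ndef cal(n): return ctrl.calibration(n)\ndef snap")
open('h.py','w').write(s)
E
python3 fit.py; python3 - <<'E'
from fit import *
p,d=load('top')
W=fit(p,170,215,245,305,45,'cas',150)
y=np.radians(3.97);e=np.array([np.cos(y),np.sin(y)]);f=np.array([-e[1],e[0]])
X=(W-[454,266.9])@e;Y=(W-[454,266.9])@f
for a in range(-28,28,4):
    m=(Y>=a)&(Y<a+4); print(a,np.median(X[m&(X>0)]).round(1),np.median(X[m&(X<0)]).round(1))
W=fit(p,378,447,222,312,6,'sled')
y=np.radians(13.9);e=np.array([np.cos(y),np.sin(y)]);f=np.array([-e[1],e[0]])
X=(W-[457.5,-234.4])@e;Y=(W-[457.5,-234.4])@f
for a in range(-42,42,6):
    m=(Y>=a)&(Y<a+6); print(a,np.median(X[m&(X>0)]).round(1),np.median(X[m&(X<0)]).round(1))
E
```

```text
cam [ 423.54495025  -37.11690244 1404.67620151]
cas [451.5 267. ] [109.4  56.4] 3.9
cas c [450.7 266.9] yaw 3.97 L,R 27.7 -27.7 F,B 52.9 -52.9
sled [ 463.5 -232.9] [175.3  85.9] 13.88
sled c [ 463.4 -232.9] yaw 13.9 L,R 42.3 -42.3 F,B 86.9 -86.9
sled origin [ 457.54941051 -234.37662003]
mix [602.8  -5.8] [207.1 121. ] 4.9
mix c [602.7  -5.8] yaw 4.8 L,R 59.8 -59.8 F,B 102.7 -102.7
mixer origin [575.30157074  -8.13412661]
cas 44.53670738156086
sled plate 5.394387963802961
deck 47.45136132821682
mat -0.5997736296530212
cas [451.5 267. ] [109.4  56.4] 3.9
-28 26.1 -26.3
-24 50.5 -52.3
-20 50.8 -56.2
-16 50.7 -56.5
-12 49.4 -56.5
-8 49.3 -56.8
-4 49.3 -57.0
0 50.0 -56.4
4 50.8 -56.3
8 50.2 -52.4
12 48.4 -50.9
16 48.3 -50.9
20 48.4 -51.1
24 24.9 -22.1
sled [ 463.5 -232.9] [175.3  85.9] 13.88
-42 84.2 -64.3
-36 93.0 -80.4
-30 93.2 -81.0
-24 92.9 -80.9
-18 93.1 -80.8
-12 93.2 -81.1
-6 91.9 -81.1
0 93.3 -80.8
6 93.0 -80.9
12 92.3 -81.1
18 93.4 -80.8
24 93.3 -80.6
30 92.7 -79.2
36 71.4 -76.4
```

```bash
cat > mv.py <<'E'
from h import *
from scipy.spatial.transform import Rotation as Ro
def tool(yaw,tilt=0):
    """tool x along object +x (yaw deg), pointing down; tilt deg = toe down"""
    return Ro.from_euler('z',yaw,degrees=True)*Ro.from_euler('y',tilt,degrees=True)*Ro.from_euler('x',180,degrees=True)
def getc():
    z=np.load('cmd.npz'); return z['p'],Ro.from_matrix(z['R'])
def sent(*row):
    p,R=getc(); row=np.array(row,float)
    p=p+R.apply(row[:3]*1000); R=R*Ro.from_rotvec(row[3:6],degrees=True)
    np.savez('cmd.npz',p=p,R=R.as_matrix())
def goal(pos,R):
    p,C=getc(); t=C.inv().apply(np.array(pos)-p)/1000; a=(C.inv()*R).as_rotvec(degrees=True)
    print('row',*(round(v,4) for v in t),*(round(v,2) for v in a))
def status():
    s=ctrl.sense(); p,C=getc(); R=Ro.from_matrix(s['tcp_rot'])
    print('t',round(s['t'],2),'pos',s['position'].round(1),'err',(s['position']-p).round(1),'rot err deg',(C.inv()*R).as_rotvec(degrees=True).round(2),'F',s['force'].round(1),'w',round(s['grip_width'],1),round(s['grip_force'],1))
E
python3 - <<'E'
from mv import *
s=ctrl.sense(); R=tool(16.03)
print((R.inv()*Ro.from_matrix(s['tcp_rot'])).as_rotvec(degrees=True))
np.savez('cmd.npz',p=[179.474,-624.719,206.522],R=R.as_matrix())
goal([480,-100,240],tool(4));goal([453.3,266.9,150],tool(4));
E
```

```text
[ 0.10768669  0.00861905 -0.00041408]
row 0.4337 -0.4213 -0.0335 0.0 -0.0 12.03
row 0.5094 -0.7813 0.0565 0.0 -0.0 12.03
```

Call:
send_rows(deltas="0.4337 -0.4213 -0.0335 0 0 12.03 0; 0.4337 -0.4213 -0.0335 0 0 12.03 0; 0.4337 -0.4213 -0.0335 0 0 12.03 0; 0.4337 -0.4213 -0.0335 0 0 12.03 0; 0.4337 -0.4213 -0.0335 0 0 12.03 0; 0.4337 -0.4213 -0.0335 0 0 12.03 0; 0.4337 -0.4213 -0.0335 0 0 12.03 0; 0.4337 -0.4213 -0.0335 0 0 12.03 0; 0.4337 -0.4213 -0.0335 0 0 12.03 0; 0.4337 -0.4213 -0.0335 0 0 12.03 0; 0.5094 -0.7813 0.0565 0 0 12.03 0; 0.5094 -0.7813 0.0565 0 0 12.03 0; 0.5094 -0.7813 0.0565 0 0 12.03 0; 0.5094 -0.7813 0.0565 0 0 12.03 0; 0.5094 -0.7813 0.0565 0 0 12.03 0; 0.5094 -0.7813 0.0565 0 0 12.03 0; 0.5094 -0.7813 0.0565 0 0 12.03 0; 0.5094 -0.7813 0.0565 0 0 12.03 0")

```text
t: 2.35
position: [452.9, 266.8, 149.6]
tcp_rot: [[0.997, 0.071, -0.001], [0.071, -0.997, -0.001], [-0.001, 0.001, -1.0]]
force: [0.2, -0.1, -0.2]
grip_width: 85.6
grip_force: 0.0
```

```bash
python3 - <<'E'
from mv import *
sent(.5094,-.7813,.0565,0,0,12.03); status(); goal([453.3,266.9,16],tool(4)); goal([453.3,266.9,60],tool(4))
E
```

```text
t 2.35 pos [452.9 266.8 149.6] err [-0.4 -0.1 -0.5] rot err deg [-0.05 -0.05 -0.06] F [ 0.2 -0.1 -0.2] w 85.6 0.0
row -0.0 -0.0 0.134 -0.0 -0.0 0.0
row -0.0 -0.0 0.09 -0.0 -0.0 0.0
```

Call:
send_rows(deltas="0 0 0.05 0 0 0 0; 0 0 0.1 0 0 0 0; 0 0 0.12 0 0 0 0; 0 0 0.134 0 0 0 0; 0 0 0.134 0 0 0 0; 0 0 0.134 0 0 0 1; 0 0 0.134 0 0 0 1; 0 0 0.134 0 0 0 1; 0 0 0.134 0 0 0 1; 0 0 0.134 0 0 0 1; 0 0 0.134 0 0 0 1; 0 0 0.134 0 0 0 1", squeeze=50)

```text
t: 3.85
position: [456.9, 268.3, 20.2]
tcp_rot: [[0.998, 0.07, 0.007], [0.07, -0.998, 0.003], [0.008, -0.002, -1.0]]
force: [0.2, -1.7, 11.3]
grip_width: 0.1
grip_force: 5.6
```

```bash
python3 - <<'E'
from mv import *
sent(0,0,.134,0,0,0);status()
p,d=snap('scene');q,e=snap('top')
a=cv2.resize(p[200:380,130:330],None,fx=2,fy=2);b=cv2.resize(q[220:330,140:240],None,fx=3.3,fy=3.3)
im=np.zeros((400,740,3),np.uint8);im[:a.shape[0],:a.shape[1]]=a;im[:b.shape[0],405:405+b.shape[1]]=b
cv2.imwrite('pics/g1.png',im)
E
```

```text
t 3.85 pos [456.9 268.3  20.2] err [3.5 1.5 4.2] rot err deg [ 0.13  0.43 -0.02] F [ 0.2 -1.7 11.3] w 0.1 5.6
```

View pics/g1.png

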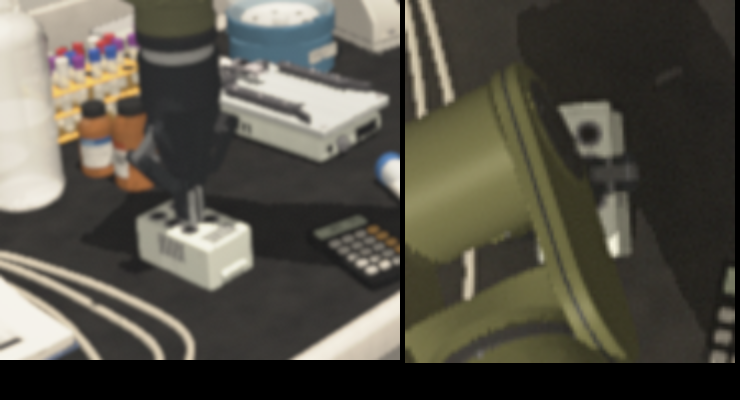

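```bash
python3 - <<'E'
from mv import *
p,d=load('scene'); P=cloud('scene',d)
for v in range(296,322,2): print(v,[tuple(P[v,u].round(0).astype(int)) for u in (222,225,228,231)])
print('left',P[308,205].round(), P[312,240].round(), P[330,240].round())
E
```

```text
296 [(np.int64(448), np.int64(279), np.int64(84)), (np.int64(446), np.int64(274), np.int64(83)), (np.int64(446), np.int64(267), np.int64(80)), (np.int64(451), np.int64(256), np.int64(73))]
298 [(np.int64(451), np.int64(278), np.int64(78)), (np.int64(446), np.int64(274), np.int64(78)), (np.int64(446), np.int64(267), np.int64(76)), (np.int64(450), np.int64(257), np.int64(70))]
300 [(np.int64(451), np.int64(278), np.int64(74)), (np.int64(449), np.int64(272), np.int64(72)), (np.int64(447), np.int64(267), np.int64(71)), (np.int64(450), np.int64(258), np.int64(66))]
302 [(np.int64(449), np.int64(280), np.int64(71)), (np.int64(449), np.int64(273), np.int64(68)), (np.int64(448), np.int64(267), np.int64(66)), (np.int64(445), np.int64(262), np.int64(65))]
304 [(np.int64(450), np.int64(279), np.int64(66)), (np.int64(450), np.int64(273), np.int64(64)), (np.int64(449), np.int64(267), np.int64(61)), (np.int64(447), np.int64(260), np.int64(59))]
306 [(np.int64(451), np.int64(279), np.int64(62)), (np.int64(448), np.int64(274), np.int64(60)), (np.int64(445), np.int64(270), np.int64(60)), (np.int64(44
[... 712 characters left out ...]
, np.int64(275), np.int64(46)), (np.int64(438), np.int64(270), np.int64(45))]
316 [(np.int64(441), np.int64(288), np.int64(48)), (np.int64(437), np.int64(285), np.int64(47)), (np.int64(433), np.int64(281), np.int64(48)), (np.int64(431), np.int64(276), np.int64(46))]
318 [(np.int64(438), np.int64(292), np.int64(46)), (np.int64(435), np.int64(287), np.int64(45)), (np.int64(431), np.int64(283), np.int64(45)), (np.int64(424), np.int64(281), np.int64(46))]
320 [(np.int64(434), np.int64(295), np.int64(45)), (np.int64(428), np.int64(292), np.int64(46)), (np.int64(422), np.int64(290), np.int64(47)), (np.int64(416), np.int64(287), np.int64(48))]
left [493. 288.  46.] [429. 255.  46.] [403. 279.  28.]
```

```bash
python3 - <<'E'
from mv import *
c=cal('scene');V=c['view']
def pr(w):
    q=V[:3,:3]@np.array(w)+V[:3,3]; return c['cx']+c['fx']*q[0]/-q[2], c['cy']-c['fy']*q[1]/-q[2]
print('initial tcp px',pr([179.3,-624.2,205.4]),'z+100',pr([179.3,-624.2,305.4]),'z+19',pr([179.3,-624.2,224.4]))
a=cv2.imread('pics/scene0.png')[80:180,540:620]; b=cv2.imread('pics/g1.png')[60:260,100:280]
a=cv2.resize(a,None,fx=5,fy=5); b=cv2.resize(b,None,fx=2.2,fy=2.2)
im=np.zeros((500,800,3),np.uint8);im[:,:400]=a;im[:b.shape[0],404:404+b.shape[1]]=b[:,:396]
cv2.imwrite('pics/g2.png',im)
print('now tcp',pr([456.9,268.3,20.2]),pr([456.9,268.3,46]))
E
```

```text
initial tcp px (np.float64(566.1087869252212), np.float64(158.0253541214539)) z+100 (np.float64(572.2905866221952), np.float64(118.09124335700811)) z+19 (np.float64(567.25819223908), np.float64(150.60025441475352))
now tcp (np.float64(226.01867370114226), np.float64(321.7965740564337)) (np.float64(225.02592390187544), np.float64(310.04616034074814))
```

View pics/g2.png

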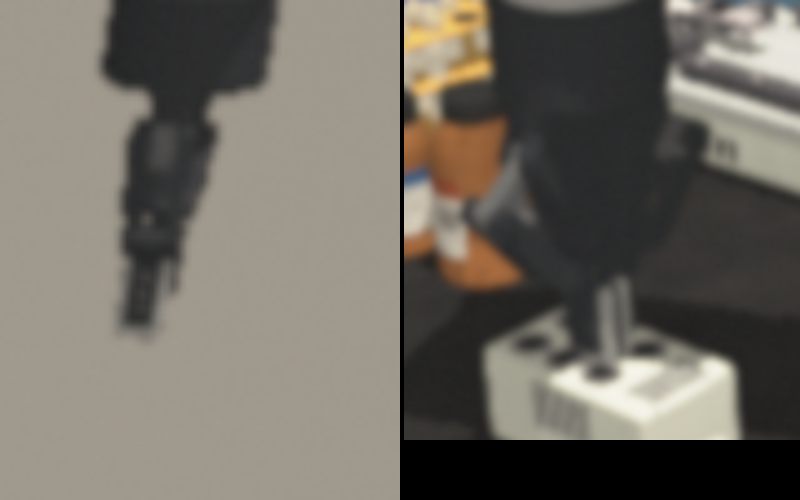

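Call:
send_rows(deltas="0 0 -0.03 0 0 0 1; 0 0 -0.09 0 0 0 1; 0 0 -0.124 0 0 0 1; 0 0 -0.124 0 0 0 1; 0 0 -0.124 0 0 0 1")

```text
t: 4.58
position: [452.9, 266.8, 139.5]
tcp_rot: [[0.998, 0.07, -0.001], [0.07, -0.998, -0.0], [-0.001, 0.0, -1.0]]
force: [-0.2, 0.0, -0.7]
grip_width: -0.3
grip_force: 0.0
```

```bash
cat > tips.py <<'E'
from mv import *
status()
p,d=snap('scene');P=cloud('scene',d);s=ctrl.sense();t=s['position']
Q=P.reshape(-1,3);Q=Q[(abs(Q[:,0]-t[0])<40)&(abs(Q[:,1]-t[1])<65)&(Q[:,2]>70)]
z=np.sort(Q[:,2]);print('tip z',z[:5].round(1),np.percentile(z,[1,2,5]).round(1)); L=Q[Q[:,2]<z[3]+8]; print('lowest pts',len(L),L.mean(0).round(1),L.min(0).round(1),L.max(0).round(1))
E
python3 -c "
from mv import *
sent(0,0,-.124,0,0,0)"; python3 tips.py
```

```text
t 4.58 pos [452.9 266.8 139.5] err [-0.5 -0.1 -0.5] rot err deg [-0.01 -0.03 -0.01] F [-0.2  0.  -0.7] w -0.3 0.0
tip z [165.7 165.9 165.9 166.6 166.6] [177.1 185.3 209.5]
lowest pts 45 [446.7 269.8 170.8] [439.6 252.8 165.7] [462.3 279.7 174.6]
```

Call:
send_rows(deltas="0 0 0 0 0 0 0.3; 0 0 0 0 0 0 0.3; 0 0 0 0 0 0 0.3; 0 0 0 0 0 0 0.3; 0 0 0 0 0 0 0.3; 0 0 0 0 0 0 0.3")

```text
t: 5.38
position: [453.3, 266.9, 140.1]
tcp_rot: [[0.998, 0.07, 0.0], [0.07, -0.998, 0.0], [0.0, -0.0, -1.0]]
force: [0.2, 0.3, 0.3]
grip_width: 60.0
grip_force: 0.0
```

```bash
python3 tips.py
```

```text
t 5.38 pos [453.3 266.9 140.1] err [0.  0.  0.1] rot err deg [ 0.    0.01 -0.  ] F [0.2 0.3 0.3] w 60.0 0.0
tip z [171.9 172.  172.  172.1 172.1] [178.6 184.5 200.3]
lowest pts 81 [450.  265.4 175.9] [438.1 225.1 171.9] [467.2 309.8 180. ]
```

Call:
send_rows(deltas="0 0 0 0 0 0 0; 0 0 0 0 0 0 0; 0 0 0 0 0 0 0; 0 0 0 0 0 0 0")

```text
t: 5.92
position: [453.3, 266.9, 140.0]
tcp_rot: [[0.998, 0.07, 0.0], [0.07, -0.998, 0.0], [0.0, -0.0, -1.0]]
force: [0.6, 0.4, 0.0]
grip_width: 85.5
grip_force: 0.0
```

```bash
python3 tips.py; python3 - <<'E'
from fit import *
p,d=snap('top'); cv2.imwrite('pics/t2.png',p[220:330,140:240])
E
```

```text
t 5.92 pos [453.3 266.9 140. ] err [-0. -0.  0.] rot err deg [0. 0. 0.] F [0.6 0.4 0. ] w 85.5 0.0
tip z [179.  179.2 179.2 179.7 180.2] [186.9 192.2 207. ]
lowest pts 71 [450.8 260.7 183.7] [438.1 212.9 179. ] [466.7 321.9 187.7]
```

```bash
python3 - <<'E'
from mv import *
print(ctrl.grasp_offset)
for n in('scene','top'):
    p,d=load(n);P=cloud(n,d);Q=P.reshape(-1,3);Q=Q[(abs(Q[:,0]-454)<70)&(abs(Q[:,1]-267)<50)&(Q[:,2]>41)&(Q[:,2]<50)]
    r=cv2.minAreaRect(Q[:,:2].astype(np.float32));print(n,len(Q),r)
    if n=='top':
        H=Q
    g=cv2.cvtColor(p,cv2.COLOR_BGR2GRAY)
    m=(abs(P[...,0]-454)<70)&(abs(P[...,1]-267)<50)&(P[...,2]>41)&(P[...,2]<50)&(g>120)
    r=cv2.minAreaRect(P[m][:,:2].astype(np.float32));print(n,m.sum(),r)
goal([453.3,266.9,-12.5],tool(4))
a=cv2.resize(cv2.imread('pics/t2.png'),None,fx=4,fy=4);cv2.imwrite('pics/t2b.png',a)
E
```

```text
18.700000000000003
scene 847 ((453.1238708496094, 267.69854736328125), (100.92534637451172, 60.56316375732422), 3.722224235534668)
scene 703 ((453.0682373046875, 268.719482421875), (101.04344940185547, 58.20486068725586), 3.936938762664795)
top 509 ((453.8805236816406, 266.0879211425781), (99.67774200439453, 55.12443923950195), 4.568933010101318)
top 414 ((453.83416748046875, 266.12579345703125), (99.66626739501953, 54.61771011352539), 4.912299156188965)
row -0.0 -0.0 0.1525 -0.0 -0.0 0.0
```

View pics/t2b.png

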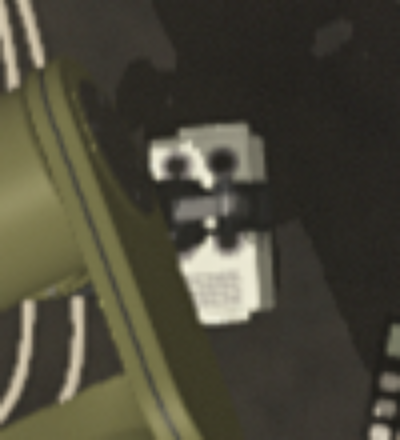

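Call:
send_rows(deltas="0 0 0.06 0 0 0 0; 0 0 0.11 0 0 0 0; 0 0 0.14 0 0 0 0; 0 0 0.1525 0 0 0 0; 0 0 0.1525 0 0 0 0")

```text
t: 6.65
position: [453.2, 266.8, -12.7]
tcp_rot: [[0.998, 0.07, -0.001], [0.07, -0.998, -0.0], [-0.001, 0.0, -1.0]]
force: [0.3, 0.9, 0.2]
grip_width: 85.2
grip_force: 0.0
```

Call:
send_rows(deltas="0 0 0 0 0 0 0.4; 0 0 0 0 0 0 0.6; 0 0 0 0 0 0 0.6; 0 0 0 0 0 0 0.6; 0 0 0 0 0 0 0.6", squeeze=50)

```text
t: 7.28
position: [454.9, 267.7, -10.4]
tcp_rot: [[0.998, 0.07, 0.003], [0.07, -0.998, 0.002], [0.003, -0.001, -1.0]]
force: [-0.6, 0.2, 6.3]
grip_width: 54.8
grip_force: 55.1
```

```bash
python3 - <<'E'
from mv import *
sent(0,0,.1525,0,0,0); status(); goal([453.3,266.9,130],tool(4)); 
e=np.array([np.cos(np.radians(13.9)),np.sin(np.radians(13.9)),0])
print(np.array([457.5,-234.4,110])-20*e)
goal(np.array([457.5,-234.4,110])-20*e,tool(13.9))
E
```

```text
t 7.28 pos [454.9 267.7 -10.4] err [1.6 0.8 2. ] rot err deg [ 0.07  0.19 -0.01] F [-0.6  0.2  6.3] w 54.8 55.1
row -0.0 -0.0 -0.1425 -0.0 -0.0 0.0
[ 438.08567037 -239.20456085  110.        ]
row -0.0505 0.5038 -0.1225 -0.0 -0.0 -9.9
```

Call:
send_rows(deltas="0 0 -0.03 0 0 0 0.6; 0 0 -0.08 0 0 0 0.6; 0 0 -0.1425 0 0 0 0.6; -0.005 0.05 -0.1425 0 0 -1 0.6; -0.01 0.1 -0.14 0 0 -2 0.6; -0.015 0.15 -0.135 0 0 -3 0.6; -0.02 0.2 -0.13 0 0 -4 0.6; -0.025 0.25 -0.13 0 0 -5 0.6; -0.03 0.3 -0.13 0 0 -6 0.6; -0.035 0.35 -0.1225 0 0 -7 0.6; -0.04 0.4 -0.1225 0 0 -8 0.6; -0.045 0.45 -0.1225 0 0 -9 0.6; -0.0495 0.49 -0.1225 0 0 -9.9 0.6; -0.0505 0.5038 -0.1225 0 0 -9.9 0.6; -0.0505 0.5038 -0.1225 0 0 -9.9 0.6; -0.0505 0.5038 -0.1225 0 0 -9.9 0.6")

```text
t: 9.28
position: [437.9, -237.9, 109.6]
tcp_rot: [[0.97, 0.241, -0.001], [0.241, -0.97, 0.001], [-0.0, -0.001, -1.0]]
force: [-0.5, 0.6, -1.8]
grip_width: 55.1
grip_force: 54.2
```

```bash
python3 - <<'E'
from mv import *
sent(-.0505,.5038,-.1225,0,0,-9.9); status()
p,d=snap('scene');q,e=snap('top')
cv2.imwrite('pics/s3.png',np.hstack([cv2.resize(p[160:290,310:440],None,fx=3,fy=3),cv2.resize(q[200:330,330:460],None,fx=3,fy=3)]))
E
```

```text
t 9.28 pos [ 437.9 -237.9  109.6] err [-0.2  1.3 -0.4] rot err deg [ 0.06 -0.02 -0.06] F [-0.5  0.6 -1.8] w 55.1 54.2
```

View pics/s3.png

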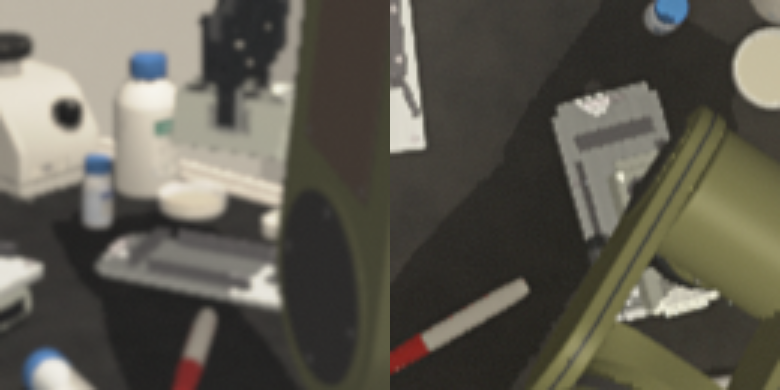

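```bash
cat > held.py <<'E'
from mv import *
import sys
def held(n='scene'):
    p,d=load(n);P=cloud(n,d); s=ctrl.sense(); R=Ro.from_matrix(s['tcp_rot'])*Ro.from_euler('x',180,degrees=True)
    Q=R.inv().apply(P.reshape(-1,3)-s['position']).reshape(P.shape); g=cv2.cvtColor(p,cv2.COLOR_BGR2GRAY)
    m=(abs(Q[...,0])<75)&(abs(Q[...,1])<36)&(Q[...,2]>-5)&(Q[...,2]<70)&(g>100)
    return Q[m]
Q=held()
print(len(Q))
f=Q[(abs(Q[:,1]-28)<5)]; print('left face n',len(f),'y',np.median(f[:,1]).round(1),'x',np.percentile(f[:,0],[0,1,50,99,100]).round(1),'z',np.percentile(f[:,2],[0,1,99,100]).round(1))
for a in range(0,70,5):
    b=f[(f[:,2]>=a)&(f[:,2]<a+5)]
    if len(b): print(a,len(b),b[:,0].max().round(1),b[:,0].min().round(1))
for a in range(-10,60,10):
    b=f[(f[:,0]>=a)&(f[:,0]<a+10)]
    if len(b): print('x',a,len(b),b[:,2].min().round(1),b[:,2].max().round(1),'y',np.median(b[:,1]).round(1))
t=Q[Q[:,2]>50]; print('top',len(t),np.median(t[:,2]),t[:,0].max(),t[:,1].min(),t[:,1].max())
E
python3 held.py; python3 - <<'E'
from mv import *
e=np.array([np.cos(np.radians(13.9)),np.sin(np.radians(13.9)),0])
E
```

```text
744
left face n 571 y 27.9 x [-49.6 -47.6  -8.2  46.7  48.6] z [12.7 13.5 59.  65.6]
10 27 45.4 -41.3
15 70 46.6 -46.2
20 69 46.7 -47.6
25 65 46.8 -47.1
30 61 45.1 -48.3
35 57 48.6 -46.9
40 58 46.9 -47.7
45 55 47.6 -49.6
50 59 47.2 -48.4
55 46 46.0 -47.1
60 2 -7.9 -10.5
65 2 -10.1 -12.3
x -10 32 13.7 64.9 y 29.6
x 0 24 15.6 30.5 y 27.0
x 10 60 13.6 59.1 y 27.7
x 20 64 12.7 56.6 y 28.1
x 30 65 14.1 58.9 y 27.7
x 40 48 12.9 56.8 y 27.4
top 232 56.37355512592761 47.269642238843126 -35.060402808368764 35.509472829532044
```

```bash
cat >> mv.py <<'E'
S0=np.array([457.5,-234.4,0]); SY=13.9
G=np.array([-0.7,0,11.8])  # cassette origin in flipped tool frame
def tcp_for_tip(xs,zs,tilt,S=S0,yaw=SY,G=G,ys=0):
    Rz=Ro.from_euler('z',yaw,degrees=True); Rc=Rz*Ro.from_euler('y',tilt,degrees=True)
    return S+Rz.apply([xs,ys,zs])-Rc.apply(np.array([58,0,0])+G)
E
python3 - <<'E'
from mv import *
p=tcp_for_tip(46,60,17);print(p);goal(p,tool(SY,17))
E
```

```text
[ 445.61236462 -237.34189234   65.46850256]
row 0.0078 -0.0 0.0446 0.0 -17.0 0.0
```

Call:
send_rows(deltas="0.002 0 0.01 0 -4 0 0.6; 0.004 0 0.02 0 -8 0 0.6; 0.006 0 0.03 0 -12 0 0.6; 0.0078 0 0.0446 0 -17 0 0.6; 0.0078 0 0.0446 0 -17 0 0.6; 0.0078 0 0.0446 0 -17 0 0.6")

```text
t: 10.12
position: [445.8, -236.9, 65.8]
tcp_rot: [[0.928, 0.241, -0.283], [0.231, -0.97, -0.07], [-0.291, 0.0, -0.957]]
force: [0.1, -0.7, -0.9]
grip_width: 54.9
grip_force: 54.2
```

```bash
python3 - <<'E'
from mv import *
sent(.0078,0,.0446,0,-17,0); status(); snap('scene'); snap('top')
E
python3 held.py; python3 - <<'E'
from fit import *
p,d=load('scene'); P=cloud('scene',d)
# sled visible in scene: in sled frame
y=np.radians(13.9);R=np.array([[np.cos(y),np.sin(y),0],[-np.sin(y),np.cos(y),0],[0,0,1]])
Q=(P-[457.5,-234.4,0])@R.T
for nm,b in(('plate',(-40,45,-25,25,-5,12)),('lip',(52,60,-28,28,13,25)),):
    m=(Q[...,0]>b[0])&(Q[...,0]<b[1])&(Q[...,1]>b[2])&(Q[...,1]<b[3])&(Q[...,2]>b[4])&(Q[...,2]<b[5]);print(nm,m.sum(),np.median(Q[m],0).round(1))
m=(Q[...,0]>30)&(Q[...,0]<100)&(abs(Q[...,1])<50)&(Q[...,2]>3.)&(Q[...,2]<30)
print('front',np.percentile(Q[m][:,0],[98,99,100]).round(1),'y',np.percentile(Q[m][:,1],[0,1,99,100]).round(1))
im=cv2.resize(p[150:290,310:450],None,fx=4,fy=4);cv2.imwrite('pics/s4.png',im)
E
```

```text
t 10.12 pos [ 445.8 -236.9   65.8] err [0.2 0.4 0.4] rot err deg [-0.03  0.07 -0.05] F [ 0.1 -0.7 -0.9] w 54.9 54.2
848
left face n 573 y 27.9 x [-53.1 -51.  -10.2  48.1  54.1] z [11.3 12.6 58.4 64.5]
10 39 54.1 -48.7
15 74 49.5 -51.9
20 66 44.7 -50.4
25 67 48.0 -51.8
30 63 47.0 -50.7
35 60 50.4 -52.6
40 57 48.2 -53.0
45 56 48.7 -50.4
50 58 48.6 -53.1
55 29 45.8 -50.5
60 4 -9.7 -10.7
x -10 34 12.5 64.5 y 28.5
x 0 23 14.0 31.5 y 27.7
x 10 51 12.6 55.9 y 29.2
x 20 57 11.4 56.4 y 28.2
x 30 67 11.8 58.1 y 27.9
x 40 51 13.7 55.9 y 27.4
x 50 2 13.9 37.0 y 23.3
top 243 56.13152594070401 48.61299038868743 -34.417693770495326 35.75730330696782
plate 157 [-0.9 -9.8  8. ]
lip 34 [55.8  1.7 20.7]
front [90.3 92.8 98.4] y [-39.9 -38.2  45.4  48.9]
```

View pics/s4.png

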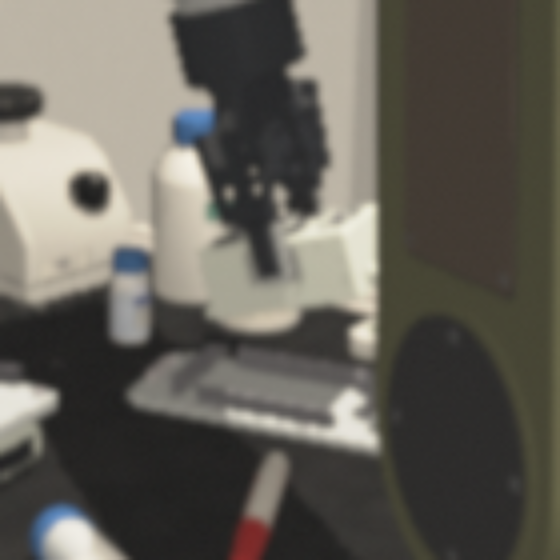

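```bash
sed -i 's/^G=.*/G=np.array([-1.2,0,10.7])/' mv.py; python3 - <<'E'
from mv import *
for a in((49.5,25),(49.5,9),(49.5,5)):
    goal(tcp_for_tip(*a,17),tool(SY,17))
E
```

```text
row 0.014 -0.0 0.0313 0.0 -0.0 0.0
row 0.0187 -0.0 0.0466 0.0 -0.0 0.0
row 0.0199 -0.0 0.0504 0.0 -0.0 0.0
```

Call:
send_rows(deltas="0.014 0 0.0313 0 0 0 0.6; 0.014 0 0.0313 0 0 0 0.6; 0.016 0 0.038 0 0 0 0.6; 0.0175 0 0.043 0 0 0 0.6; 0.0187 0 0.0466 0 0 0 0.6; 0.0187 0 0.0466 0 0 0 0.6; 0.0187 0 0.0466 0 0 0 0.6")

```text
t: 11.1
position: [450.0, -236.4, 15.6]
tcp_rot: [[0.928, 0.24, -0.283], [0.23, -0.971, -0.07], [-0.292, 0.0, -0.956]]
force: [-0.1, 0.2, -1.7]
grip_width: 55.1
grip_force: 54.2
```

```bash
python3 - <<'E'
from mv import *
sent(.0187,0,.0466,0,0,0); status()
for a in((49.5,8),(49.5,7),(49.5,6),(49.5,5)):
    goal(tcp_for_tip(*a,17),tool(SY,17))
E
```

```text
t 11.1 pos [ 450.  -236.4   15.6] err [ 0.2 -0.1  0.2] rot err deg [-0.01  0.02 -0.  ] F [-0.1  0.2 -1.7] w 55.1 54.2
row 0.0003 -0.0 0.001 0.0 -0.0 0.0
row 0.0006 -0.0 0.0019 0.0 -0.0 0.0
row 0.0009 -0.0 0.0029 0.0 -0.0 0.0
row 0.0012 -0.0 0.0038 0.0 -0.0 0.0
```

No contact yet at nominal tip height 9. Feel for the plate in 1 mm steps.

Call:
send_rows(deltas="0.0003 0 0.001 0 0 0 0.6; 0.0006 0 0.0019 0 0 0 0.6; 0.0006 0 0.0019 0 0 0 0.6")

```text
t: 11.48
position: [449.7, -236.3, 13.3]
tcp_rot: [[0.928, 0.24, -0.284], [0.23, -0.971, -0.07], [-0.293, -0.0, -0.956]]
force: [-0.2, -0.6, -3.0]
grip_width: 55.4
grip_force: 54.2
```

Call:
send_rows(deltas="0.0003 0 0.001 0 0 0 0.6; 0.0003 0 0.001 0 0 0 0.6; 0.0003 0 0.001 0 0 0 0.6")

```text
t: 11.85
position: [449.8, -236.4, 12.8]
tcp_rot: [[0.928, 0.24, -0.284], [0.23, -0.971, -0.07], [-0.293, 0.0, -0.956]]
force: [-0.8, 0.8, 3.4]
grip_width: 55.3
grip_force: 54.7
```

Call:
send_rows(deltas="0.0003 0 0.001 0 0 0 0.6; 0.0003 0 0.001 0 0 0 0.6; 0.0003 0 0.001 0 0 0 0.6")

```text
t: 12.22
position: [449.8, -236.5, 12.6]
tcp_rot: [[0.928, 0.24, -0.285], [0.23, -0.971, -0.07], [-0.293, -0.0, -0.956]]
force: [-3.4, 2.7, 9.2]
grip_width: 55.1
grip_force: 55.5
```

```bash
python3 - <<'E'
from mv import *
sent(.0006,0,.0019,0,0,0);sent(.0003,0,.001,0,0,0);sent(.0003,0,.001,0,0,0)
for a in((49.5,6.6),(52,6.6),(54,6.6),(55,6.6),(56,6.6),(57,6.6)):
    goal(tcp_for_tip(*a,17),tool(SY,17))
E
```

```text
row -0.0005 -0.0 -0.0016 0.0 -0.0 0.0
row 0.0019 -0.0 -0.0023 0.0 -0.0 0.0
row 0.0038 -0.0 -0.0029 0.0 -0.0 0.0
row 0.0048 -0.0 -0.0032 0.0 -0.0 0.0
row 0.0057 -0.0 -0.0035 0.0 -0.0 0.0
row 0.0067 -0.0 -0.0038 0.0 -0.0 0.0
```

Call:
send_rows(deltas="-0.0005 0 -0.0016 0 0 0 0.6; 0.0007 0 -0.002 0 0 0 0.6; 0.0019 0 -0.0023 0 0 0 0.6; 0.0029 0 -0.0026 0 0 0 0.6; 0.0038 0 -0.0029 0 0 0 0.6; 0.0048 0 -0.0032 0 0 0 0.6; 0.0048 0 -0.0032 0 0 0 0.6")

```text
t: 13.1
position: [455.3, -234.9, 12.9]
tcp_rot: [[0.928, 0.24, -0.284], [0.23, -0.971, -0.07], [-0.292, 0.0, -0.956]]
force: [0.6, -0.1, 0.9]
grip_width: 55.4
grip_force: 54.5
```

Call:
send_rows(deltas="0.0005 0 -0.0002 0 0 0 0.6; 0.0009 0 -0.0003 0 0 0 0.6; 0.0009 0 -0.0003 0 0 0 0.6")

```text
t: 13.48
position: [456.1, -234.7, 12.9]
tcp_rot: [[0.928, 0.24, -0.284], [0.23, -0.971, -0.07], [-0.292, -0.0, -0.956]]
force: [-0.6, -0.5, 1.3]
grip_width: 55.4
grip_force: 54.5
```

Call:
send_rows(deltas="0.0005 0 -0.0002 0 0 0 0.6; 0.001 0 -0.0003 0 0 0 0.6; 0.001 0 -0.0003 0 0 0 0.6")

```text
t: 13.85
position: [457.1, -234.5, 12.9]
tcp_rot: [[0.928, 0.24, -0.284], [0.23, -0.971, -0.07], [-0.292, -0.0, -0.956]]
force: [-0.5, 0.5, 0.9]
grip_width: 55.3
grip_force: 54.5
```

Call:
send_rows(deltas="0.0005 0 -0.0002 0 0 0 0.6; 0.001 0 -0.0003 0 0 0 0.6; 0.001 0 -0.0003 0 0 0 0.6")

```text
t: 14.22
position: [457.9, -234.3, 13.0]
tcp_rot: [[0.928, 0.24, -0.284], [0.23, -0.971, -0.07], [-0.293, -0.0, -0.956]]
force: [-2.2, -0.2, 0.4]
grip_width: 55.6
grip_force: 54.5
```

Call:
send_rows(deltas="0.0005 0 -0.0002 0 0 0 0.6; 0.001 0 -0.0003 0 0 0 0.6; 0.001 0 -0.0003 0 0 0 0.6")

```text
t: 14.6
position: [459.0, -234.0, 13.0]
tcp_rot: [[0.928, 0.24, -0.284], [0.23, -0.971, -0.07], [-0.293, -0.0, -0.956]]
force: [-2.7, -0.4, 0.2]
grip_width: 55.2
grip_force: 54.5
```

```bash
python3 - <<'E'
from fit import *
p,d=snap('top'); g=p[200:330,350:480]; cv2.imwrite('pics/s5.png',cv2.resize(g,None,fx=4,fy=4,interpolation=cv2.INTER_CUBIC))
P=cloud('top',d)
y=np.radians(13.9);R=np.array([[np.cos(y),np.sin(y),0],[-np.sin(y),np.cos(y),0],[0,0,1]])
Q=(P-[457.5,-234.4,0])@R.T
m=(Q[...,0]>60)&(Q[...,0]<110)&(abs(Q[...,1])<30)&(Q[...,2]>2.5)&(Q[...,2]<30)
print('front',np.percentile(Q[m][:,0],[95,98,99,100]).round(1))
E
```

```text
front [90.7 92.1 92.9 93.7]
```

View pics/s5.png

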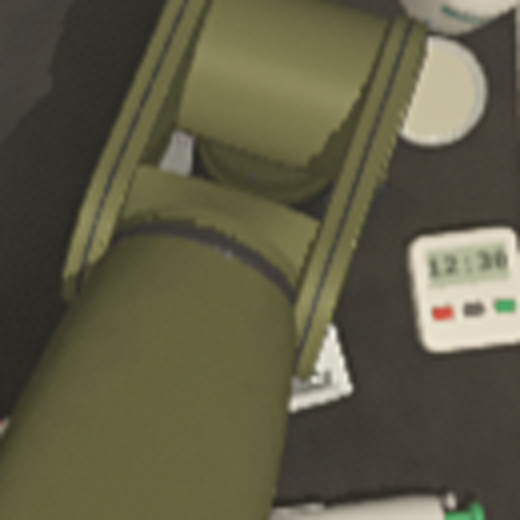

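```bash
python3 - <<'E'
from mv import *
sent(.0048,0,-.0032,0,0,0)
sent(.0009,0,-.0003,0,0,0)
for i in range(3): sent(.001,0,-.0003,0,0,0)
status()
for t in(17,15,13,11,9,8): goal(tcp_for_tip(58.7,6.6,t),tool(SY,t))
E
```

```text
t 14.65 pos [ 459. -234.   13.] err [-0.1  0.   0. ] rot err deg [ 0.   -0.01 -0.  ] F [-2.7 -0.5  1.2] w 55.2 54.5
row -0.0004 -0.0 0.0001 0.0 -0.0 0.0
row 0.0 -0.0 0.0021 0.0 2.0 0.0
row 0.0005 -0.0 0.0041 0.0 4.0 0.0
row 0.001 -0.0 0.006 0.0 6.0 0.0
row 0.0016 -0.0 0.0079 0.0 8.0 0.0
row 0.002 -0.0 0.0089 0.0 9.0 0.0
```

Call:
send_rows(deltas="0 0 0.0021 0 2 0 0.6; 0.0005 0 0.0041 0 4 0 0.6; 0.001 0 0.006 0 6 0 0.6; 0.0016 0 0.0079 0 8 0 0.6; 0.002 0 0.0089 0 9 0 0.6; 0.002 0 0.0089 0 9 0 0.6")

```text
t: 15.4
position: [458.1, -234.2, 3.9]
tcp_rot: [[0.961, 0.24, -0.135], [0.237, -0.971, -0.033], [-0.139, -0.0, -0.99]]
force: [-0.5, 0.5, -0.9]
grip_width: 55.4
grip_force: 54.3
```

```bash
python3 - <<'E'
from mv import *
sent(.002,0,.0089,0,9,0)
status()
for t in(7,6,5,4,3,2,1,0,-1): goal(tcp_for_tip(58.7,6.6,t),tool(SY,t))
E
```

```text
t 15.4 pos [ 458.1 -234.2    3.9] err [-0.4 -0.1 -0. ] rot err deg [0.01 0.01 0.02] F [-0.5  0.5 -0.9] w 55.4 54.3
row 0.0002 -0.0 0.001 0.0 1.0 0.0
row 0.0004 -0.0 0.0019 0.0 2.0 0.0
row 0.0006 -0.0 0.0029 0.0 3.0 0.0
row 0.0009 -0.0 0.0039 0.0 4.0 0.0
row 0.0011 -0.0 0.0049 0.0 5.0 0.0
row 0.0014 -0.0 0.0059 0.0 6.0 0.0
row 0.0017 -0.0 0.0068 0.0 7.0 0.0
row 0.002 -0.0 0.0078 0.0 8.0 0.0
row 0.0024 -0.0 0.0087 0.0 9.0 0.0
```

Call:
send_rows(deltas="0.0002 0 0.001 0 1 0 0.6; 0.0004 0 0.0019 0 2 0 0.6; 0.0006 0 0.0029 0 3 0 0.6; 0.0009 0 0.0039 0 4 0 0.6; 0.0009 0 0.0039 0 4 0 0.6")

```text
t: 16.02
position: [459.3, -234.5, 0.4]
tcp_rot: [[0.969, 0.24, -0.066], [0.239, -0.971, -0.018], [-0.068, 0.001, -0.998]]
force: [2.1, -0.4, 1.7]
grip_width: 55.1
grip_force: 54.8
```

Call:
send_rows(deltas="0.0002 0 0.001 0 1 0 0.6; 0.0004 0 0.002 0 2 0 0.6; 0.0004 0 0.002 0 2 0 0.6")

```text
t: 16.4
position: [458.6, -233.9, -2.5]
tcp_rot: [[0.97, 0.24, -0.034], [0.24, -0.971, -0.008], [-0.035, -0.0, -0.999]]
force: [2.5, -0.1, 0.0]
grip_width: 55.6
grip_force: 54.5
```

Call:
send_rows(deltas="0.0003 0 0.001 0 1 0 0.6; 0.0006 0 0.0019 0 2 0 0.6; 0.0006 0 0.0019 0 2 0 0.6")

```text
t: 16.77
position: [459.0, -233.8, -4.3]
tcp_rot: [[0.971, 0.24, -0.0], [0.24, -0.971, 0.001], [-0.0, -0.001, -1.0]]
force: [2.3, 1.1, 0.4]
grip_width: 55.1
grip_force: 54.5
```

```bash
python3 - <<'E'
from mv import *
sent(.0009,0,.0039,0,4,0);sent(.0004,0,.002,0,2,0);sent(.0006,0,.0019,0,2,0)
status(); print(ctrl.sense()['moment'].round(2)); snap('scene'); 
from held import held
Q=held(); t=Q[(Q[:,2]>45)&(Q[:,2]<66)]
for a in range(-60,60,10):
    b=t[(t[:,0]>=a)&(t[:,0]<a+10)&(abs(t[:,1])<26)]
    if len(b): print('x',a,len(b),np.median(b[:,2]).round(1),'y',b[:,1].min().round(1),b[:,1].max().round(1))
E
```

```text
t 16.77 pos [ 459.  -233.8   -4.3] err [-0.6  0.1 -0.3] rot err deg [ 0.04 -0.02  0.02] F [2.3 1.1 0.4] w 55.1 54.5
[ 0.03 -0.13  0.02]
859
left face n 472 y 27.8 x [-68.  -60.5 -11.5  67.   72.9] z [ 9.8 10.5 58.8 61.2]
5 2 40.1 -68.0
10 51 72.9 -65.5
15 11 64.0 -50.6
20 45 64.1 -52.5
25 62 50.0 -50.2
30 58 48.6 -50.3
35 47 46.8 -51.3
40 50 46.4 -50.8
45 49 48.2 -51.1
50 53 48.6 -50.9
55 43 48.3 -50.8
60 1 -8.8 -8.8
x -10 18 11.0 61.2 y 29.5
x 0 13 10.7 31.9 y 30.6
x 10 34 12.1 59.0 y 28.3
x 20 53 10.9 59.2 y 26.9
x 30 42 11.1 56.5 y 27.4
x 40 44 9.8 56.3 y 27.7
x 50 9 10.5 23.4 y 28.9
top 283 56.25048012801567 49.509938745050725 -35.14266051023763 35.78821761343825
x -60 17 51.2 y -8.6 25.0
x -50 47 56.0 y -22.4 25.9
x -40 39 57.0 y -23.7 24.9
x -30 33 57.2 y -22.1 25.8
x -20 25 56.6 y -25.8 25.8
x -10 11 57.1 y -17.2 25.0
x 0 5 56.9 y -21.8 -5.4
x 10 2 52.0 y 18.5 25.7
x 20 11 51.9 y 17.9 25.9
x 30 9 55.8 y 11.4 25.7
x 40 28 56.2 y -20.6 26.0
```

Call:
send_rows(deltas="0 0 0.001 0 0 0 0.6; 0 0 0.001 0 0 0 0; 0 0 0.001 0 0 0 0; 0 0 0.001 0 0 0 0; 0 0 0 0 0 0 0; 0 0 -0.04 0 0 0 0; 0 0 -0.08 0 0 0 0; 0 0 -0.08 0 0 0 0")

```text
t: 17.82
position: [462.2, -235.6, 80.2]
tcp_rot: [[0.971, 0.24, 0.007], [0.24, -0.971, -0.004], [0.006, 0.006, -1.0]]
force: [0.2, -0.3, 0.5]
grip_width: 84.9
grip_force: 0.0
```

```bash
python3 - <<'E'
from mv import *
sent(0,0,-.08,0,0,0);status(); snap('top');p,d=snap('scene');P=cloud('scene',d)
y=np.radians(13.9);R=np.array([[np.cos(y),np.sin(y),0],[-np.sin(y),np.cos(y),0],[0,0,1]])
Q=((P-[457.5,-234.4,0])@R.T).reshape(-1,3); 
t=Q[(abs(Q[:,1])<24)&(abs(Q[:,0])<75)&(Q[:,2]>30)&(Q[:,2]<75)]
for a in range(-80,60,8):
    b=t[(t[:,0]>=a)&(t[:,0]<a+8)]
    if len(b): print(a,len(b),np.median(b[:,2]).round(1))
e=lambda x:S0+Ro.from_euler('z',SY,degrees=True).apply([x,0,0])
goal(e(-35)+[0,0,78],tool(SY)); goal(e(-35)+[0,0,30],tool(SY))
E
```

```text
t 17.82 pos [ 462.2 -235.6   80.2] err [ 2.7 -1.7  4.2] rot err deg [-0.34  0.32 -0.01] F [ 0.2 -0.3  0.5] w 84.9 0.0
-56 30 41.7
-48 46 50.9
-40 20 52.6
-32 24 52.2
-24 28 53.0
-16 26 52.9
-8 23 53.3
0 25 53.1
8 24 52.9
16 24 52.9
24 27 53.0
32 25 53.3
40 19 52.9
48 10 51.7
row -0.0371 -0.0 -0.0021 0.0 -0.0 0.0
row -0.0371 -0.0 0.0459 0.0 -0.0 0.0
```

Call:
send_rows(deltas="-0.0371 0 -0.0021 0 0 0 1; -0.0371 0 -0.0021 0 0 0 1; -0.0371 0 -0.0021 0 0 0 1; -0.0371 0 -0.0021 0 0 0 1; -0.0371 0 -0.0021 0 0 0 1; -0.0371 0 -0.0021 0 0 0 1; -0.0371 0 0.025 0 0 0 1; -0.0371 0 0.0459 0 0 0 1; -0.0371 0 0.0459 0 0 0 1")

```text
t: 19.05
position: [422.3, -241.7, 28.3]
tcp_rot: [[0.971, 0.24, -0.003], [0.24, -0.971, 0.002], [-0.003, -0.003, -1.0]]
force: [0.2, 0.2, -0.7]
grip_width: 0.1
grip_force: 0.0
```

Call:
send_rows(deltas="0 0 0.002 0 0 0 1; 0 0 0.004 0 0 0 1; 0 0 0.005 0 0 0 1; 0 0 0.005 0 0 0 1")

```text
t: 19.55
position: [424.1, -243.2, 26.2]
tcp_rot: [[0.971, 0.24, 0.001], [0.24, -0.971, -0.001], [0.001, 0.001, -1.0]]
force: [-2.5, 1.7, 6.7]
grip_width: 0.2
grip_force: 2.8
```

Call:
send_rows(deltas="0 0 0.001 0 0 0 1; 0 0 0.002 0 0 0 1; 0 0 0.003 0 0 0 1; 0 0 0.003 0 0 0 1")

```text
t: 20.05
position: [424.2, -243.3, 26.1]
tcp_rot: [[0.971, 0.241, -0.001], [0.241, -0.971, 0.0], [-0.001, -0.0, -1.0]]
force: [-10.6, 7.1, 25.8]
grip_width: 0.1
grip_force: 12.6
```

```bash
python3 - <<'E'
from mv import *
sent(-.0371,0,.0459,0,0,0);sent(0,0,.008,0,0,0);status(); goal([400,150,150],tool(SY)); goal([422,-243,100],tool(SY))
E
```

```text
t 20.05 pos [ 424.2 -243.3   26.1] err [ 0.6 -0.5  4.1] rot err deg [ 0.02 -0.04 -0.02] F [-10.6   7.1  25.8] w 0.1 12.6
row 0.0715 -0.387 -0.128 0.0 -0.0 0.0
row -0.0015 -0.0002 -0.078 0.0 -0.0 0.0
```

Call:
send_rows(deltas="0 0 -0.02 0 0 0 1; 0 0 -0.078 0 0 0 0; 0.0715 -0.387 -0.128 0 0 0 0; 0.0715 -0.387 -0.128 0 0 0 0; 0.0715 -0.387 -0.128 0 0 0 0; 0.0715 -0.387 -0.128 0 0 0 0; 0.0715 -0.387 -0.128 0 0 0 0; 0.0715 -0.387 -0.128 0 0 0 0; 0.0715 -0.387 -0.128 0 0 0 0; 0.0715 -0.387 -0.128 0 0 0 0; 0.0715 -0.387 -0.128 0 0 0 0")

```text
t: 21.42
position: [399.9, 149.3, 149.8]
tcp_rot: [[0.971, 0.24, -0.0], [0.24, -0.971, -0.001], [-0.0, 0.0, -1.0]]
force: [0.3, 0.2, -0.1]
grip_width: 85.6
grip_force: 0.0
```

```bash
python3 - <<'E'
from mv import *
sent(.0715,-.387,-.128,0,0,0);status()
from fit import *
p,d=snap('top')
r=np.radians
c,y=edges(fit(p,372,447,216,314,6,'sled'),r(14),86,42,name='sled'); print('sled origin',c-6*np.array([np.cos(y),np.sin(y)]),'yaw',np.degrees(y))
P=cloud('top',d); O=np.append(c-6*np.array([np.cos(y),np.sin(y)]),0)
R=np.array([[np.cos(y),np.sin(y),0],[-np.sin(y),np.cos(y),0],[0,0,1]]);Q=((P-O)@R.T).reshape(-1,3)
t=Q[(abs(Q[:,1])<40)&(abs(Q[:,0])<75)&(Q[:,2]>47)&(Q[:,2]<56)]
rr=cv2.minAreaRect(t[:,:2].astype(np.float32));print(len(t),rr); A=np.c_[t[:,:2],np.ones(len(t))]; print('plane',np.linalg.lstsq(A,t[:,2],rcond=None)[0])
k=cv2.resize(p[215:315,370:450],None,fx=6,fy=6,interpolation=cv2.INTER_CUBIC); cv2.imwrite('pics/s6.png',k)
l=Q[(abs(Q[:,1])<10)&(Q[:,0]<-50)&(Q[:,0]>-78)&(Q[:,2]>15)]
for a in range(-78,-50,3):
    b=l[(l[:,0]>=a)&(l[:,0]<a+3)]
    if len(b): print(a,np.median(b[:,2]).round(1),b[:,2].max().round(1))
E
```

```text
t 21.43 pos [399.9 149.3 149.8] err [-0.1 -0.7 -0.3] rot err deg [-0.03 -0.02  0.02] F [ 0.3  0.2 -0.1] w 85.6 0.0
sled [ 461.9 -233.1] [175.6  86. ] 13.81
sled c [ 461.8 -233.1] yaw 13.81 L,R 42.4 -42.4 F,B 87.0 -87.0
sled origin [ 456.00159541 -234.58123753] yaw 13.814048030484813
973 ((-5.187919616699219, -0.023443222045898438), (115.66683959960938, 56.66703796386719), 0.10106588900089264)
plane [-2.37336106e-03 -3.74286397e-04  5.10334833e+01]
-78 28.9 31.6
-75 29.2 34.7
-72 26.9 33.9
-66 43.3 49.7
-63 43.4 46.2
-60 40.9 43.7
-57 36.6 39.5
-54 31.6 39.6
-51 20.5 25.0
```

View pics/s6.png

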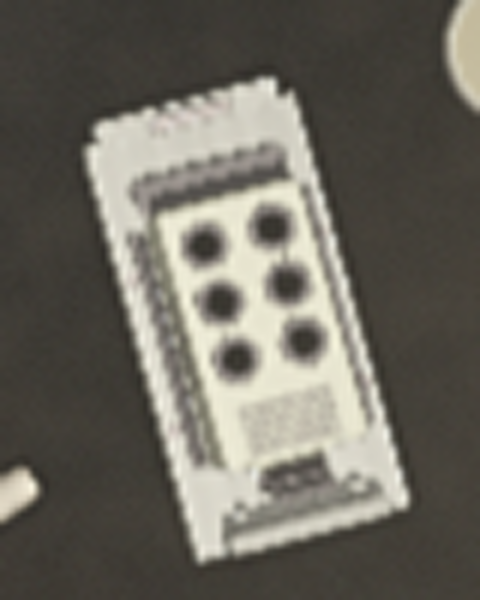

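```bash
sed -i 's/^S0=.*/S0=np.array([456.0,-234.6,0]); SY=13.8; M0=np.array([575.3,-8.1,0]); MY=4.8/' mv.py; python3 - <<'E'
from mv import *
print(getc()[0]); goal(S0+[0,0,70],tool(SY)); goal(S0+[0,0,-5],tool(SY))
E
```

```text
[399.98509077 150.01834532 150.04855004]
row -0.038 0.3868 0.08 0.0 -0.0 0.1
row -0.038 0.3868 0.155 0.0 -0.0 0.1
```

Call:
send_rows(deltas="-0.038 0.3868 0 0 0 0.1 0; -0.038 0.3868 0 0 0 0.1 0; -0.038 0.3868 0 0 0 0.1 0; -0.038 0.3868 0 0 0 0.1 0; -0.038 0.3868 0 0 0 0.1 0; -0.038 0.3868 0 0 0 0.1 0; -0.038 0.3868 0.02 0 0 0.1 0; -0.038 0.3868 0.08 0 0 0.1 0; -0.038 0.3868 0.08 0 0 0.1 0; -0.038 0.3868 0.12 0 0 0.1 0; -0.038 0.3868 0.155 0 0 0.1 0; -0.038 0.3868 0.155 0 0 0.1 0; -0.038 0.3868 0.155 0 0 0.1 0.4; -0.038 0.3868 0.155 0 0 0.1 0.6; -0.038 0.3868 0.155 0 0 0.1 0.6; -0.038 0.3868 0.155 0 0 0.1 0.6; -0.038 0.3868 0.155 0 0 0.1 0.6", squeeze=70)

```text
t: 23.6
position: [458.1, -236.0, -1.8]
tcp_rot: [[0.971, 0.239, 0.004], [0.239, -0.971, -0.003], [0.003, 0.004, -1.0]]
force: [-1.4, -0.2, 6.3]
grip_width: 54.7
grip_force: 75.2
```

```bash
python3 - <<'E'
from mv import *
sent(-.038,.3868,.155,0,0,.1);status()
goal(S0+[0,0,90],tool(SY))
m=lambda x,z:M0+Ro.from_euler('z',MY,degrees=True).apply([x,0,z])
goal(m(-140,90),tool(MY)); goal(m(-132,60-5),tool(MY))
E
```

```text
t 23.6 pos [ 458.1 -236.    -1.8] err [ 2.  -1.4  3.1] rot err deg [-0.21  0.18 -0.01] F [-1.4 -0.2  6.3] w 54.7 75.2
row -0.0 0.0 -0.095 0.0 -0.0 0.0
row 0.0316 -0.2134 -0.095 0.0 -0.0 9.0
row 0.0395 -0.2121 -0.06 0.0 -0.0 9.0
```

Call:
send_rows(deltas="0 0 -0.01 0 0 0 0.6; 0 0 -0.04 0 0 0 0.6; 0 0 -0.08 0 0 0 0.6; 0.002 -0.01 -0.095 0 0 1 0.6; 0.01 -0.06 -0.095 0 0 3 0.6; 0.018 -0.11 -0.095 0 0 5 0.6; 0.025 -0.16 -0.095 0 0 7 0.6; 0.03 -0.2 -0.095 0 0 9 0.6; 0.0316 -0.2134 -0.095 0 0 9 0.6; 0.0316 -0.2134 -0.095 0 0 9 0.6; 0.0316 -0.2134 -0.095 0 0 9 0.6")

```text
t: 24.98
position: [435.8, -20.5, 89.9]
tcp_rot: [[0.997, 0.083, -0.0], [0.083, -0.997, -0.0], [-0.0, 0.0, -1.0]]
force: [0.1, -0.7, -3.4]
grip_width: 54.9
grip_force: 76.4
```

```bash
cat > unit.py <<'E'
from mv import *
def rep():
    status()
    s=ctrl.sense(); R=Ro.from_matrix(s['tcp_rot'])*Ro.from_euler('x',180,degrees=True)
    for n in('scene','top'):
        p,d=snap(n);P=cloud(n,d);Q=R.inv().apply(P.reshape(-1,3)-s['position']); g=cv2.cvtColor(p,cv2.COLOR_BGR2GRAY).ravel()
        m=(Q[:,0]>-90)&(Q[:,0]<105)&(abs(Q[:,1])<50)&(Q[:,2]>-4)&(Q[:,2]<14); f=Q[m&(abs(Q[:,1])>31)]
        print(n,'plate n',m.sum(), 'x rng',np.percentile(Q[m][:,0],[0,1,99,100]).round(1),'y',np.percentile(Q[m][:,1],[0,1,99,100]).round(1))
        for a in range(-90,100,20):
            b=f[(f[:,0]>=a)&(f[:,0]<a+20)&(f[:,2]>3)]
            if len(b)>3: print('  x',a,len(b),'z',np.median(b[:,2]).round(1),np.percentile(b[:,2],90).round(1),'y',b[:,1].min().round(1),b[:,1].max().round(1))
rep()
E
python3 - <<'E'
from mv import *
sent(.0316,-.2134,-.095,0,0,9)
import unit
m=lambda x,z:M0+Ro.from_euler('z',MY,degrees=True).apply([x,0,z])
goal(m(-132,55),tool(MY)); goal(m(-132,45),tool(MY))
E
```

```text
t 24.98 pos [435.8 -20.5  89.9] err [-0.  -0.7 -0.2] rot err deg [-0.02 -0.02  0.04] F [ 0.1 -0.7 -3.4] w 54.9 76.4
scene plate n 635 x rng [-82.8 -80.8  88.7  93.7] y [-42.  -33.8  46.7  48. ]
  x -90 44 z 8.0 11.0 y -42.0 45.6
  x -70 36 z 7.5 8.8 y 31.4 46.8
  x -50 55 z 8.3 11.9 y 31.4 47.4
  x -30 48 z 8.2 12.1 y 31.4 47.7
  x -10 48 z 8.0 11.7 y 31.7 47.0
  x 10 53 z 8.1 12.2 y 31.6 46.4
  x 30 39 z 7.2 11.5 y 31.7 45.4
  x 50 35 z 6.5 10.1 y 31.3 48.0
  x 70 23 z 6.6 7.5 y 32.3 47.1
top plate n 772 x rng [-79.8 -77.3  91.4  92.2] y [-40.9 -40.2  42.4  43. ]
  x -90 22 z 6.7 9.1 y 33.3 42.8
  x -70 49 z 6.5 10.9 y -33.9 42.8
  x -50 20 z 7.2 11.2 y -37.4 41.8
  x 30 10 z 5.2 7.5 y -40.2 -31.2
  x 50 42 z 5.7 8.3 y -40.8 41.4
  x 70 59 z 5.2 8.7 y -40.8 42.4
row 0.008 0.0 0.035 0.0 -0.0 0.0
row 0.008 0.0 0.045 0.0 -0.0 0.0
```

```bash
python3 - <<'E'
from mv import *
m=lambda x,z:M0+Ro.from_euler('z',MY,degrees=True).apply([x,-0.9,z])
for z in(52,49,48,47,46): goal(m(-132,z),tool(MY,-0.5))
E
```

```text
row 0.008 0.0009 0.038 0.0 0.5 0.0
row 0.008 0.0009 0.041 0.0 0.5 0.0
row 0.008 0.0009 0.042 0.0 0.5 0.0
row 0.008 0.0009 0.043 0.0 0.5 0.0
row 0.008 0.0009 0.044 0.0 0.5 0.0
```

Call:
send_rows(deltas="0.008 0.0009 0.015 0 0.5 0 0.6; 0.008 0.0009 0.03 0 0.5 0 0.6; 0.008 0.0009 0.038 0 0.5 0 0.6; 0.008 0.0009 0.041 0 0.5 0 0.6; 0.008 0.0009 0.041 0 0.5 0 0.6; 0.008 0.0009 0.041 0 0.5 0 0.6")

```text
t: 25.82
position: [444.3, -20.1, 49.6]
tcp_rot: [[0.996, 0.084, 0.01], [0.084, -0.996, 0.001], [0.01, 0.0, -1.0]]
force: [-0.3, 0.3, -4.5]
grip_width: 54.7
grip_force: 76.5
```

Call:
send_rows(deltas="0 0 0.001 0 0 0 0.6; 0 0 0.001 0 0 0 0.6; 0 0 0.001 0 0 0 0.6")

```text
t: 26.2
position: [444.1, -20.0, 48.3]
tcp_rot: [[0.996, 0.084, 0.009], [0.084, -0.996, 0.001], [0.009, 0.0, -1.0]]
force: [0.3, 0.3, -4.2]
grip_width: 54.8
grip_force: 76.5
```

Call:
send_rows(deltas="0 0 0.001 0 0 0 0.6; 0 0 0.001 0 0 0 0.6; 0 0 0.001 0 0 0 0.6")

```text
t: 26.58
position: [444.0, -20.0, 47.2]
tcp_rot: [[0.996, 0.084, 0.009], [0.084, -0.996, 0.001], [0.009, 0.0, -1.0]]
force: [0.0, 0.6, -3.0]
grip_width: 54.6
grip_force: 76.5
```

Call:
send_rows(deltas="0 0 0.001 0 0 0 0.6; 0 0 0.001 0 0 0 0.6; 0 0 0.001 0 0 0 0.6")

```text
t: 26.95
position: [443.8, -20.0, 46.0]
tcp_rot: [[0.996, 0.084, 0.009], [0.084, -0.996, 0.001], [0.009, -0.0, -1.0]]
force: [-0.5, -0.3, -3.2]
grip_width: 54.9
grip_force: 76.5
```

Call:
send_rows(deltas="0 0 0.001 0 0 0 0.6; 0 0 0.001 0 0 0 0.6; 0 0 0.001 0 0 0 0.6")

```text
t: 27.32
position: [444.0, -20.1, 45.5]
tcp_rot: [[0.996, 0.084, 0.009], [0.084, -0.996, 0.001], [0.009, 0.0, -1.0]]
force: [-4.9, -0.1, 2.6]
grip_width: 55.0
grip_force: 77.4
```

```bash
python3 - <<'E'
from mv import *
sent(.008,.0009,.041,0,.5,0)
for i in range(4): sent(0,0,.001,0,0,0)
import unit
m=lambda x,z:M0+Ro.from_euler('z',MY,degrees=True).apply([x,-0.9,z])
for x in (-132,-112,-92,-72): goal(m(x,45.5),tool(MY,-0.5))
E
```

```text
t 27.32 pos [444.  -20.1  45.5] err [ 0.1 -0.1  0.4] rot err deg [-0.01  0.01 -0.  ] F [-4.9 -0.1  2.6] w 55.0 77.4
scene plate n 637 x rng [-82.  -81.   98.9 104.8] y [-42.3 -33.1  48.3  49.9]
  x -90 37 z 7.0 11.2 y -40.9 44.7
  x -70 42 z 6.8 9.1 y 31.4 46.7
  x -50 54 z 8.0 11.4 y 31.3 45.6
  x -30 46 z 8.7 11.3 y 31.4 45.6
  x -10 48 z 8.1 12.1 y 31.5 45.5
  x 10 47 z 9.2 11.7 y 32.4 49.1
  x 30 43 z 8.5 11.7 y 31.1 46.3
  x 50 39 z 8.6 10.7 y 32.5 47.4
  x 70 38 z 8.6 10.7 y 31.3 49.2
top plate n 1034 x rng [-79.5 -74.4 104.5 105. ] y [-50.  -48.6  48.2  49.8]
  x -90 19 z 6.8 8.7 y 32.0 41.8
  x -70 45 z 7.5 10.2 y -32.4 42.9
  x -50 19 z 6.3 9.8 y -39.5 42.9
  x 30 8 z 4.7 9.6 y -40.8 -32.3
  x 50 58 z 7.7 10.7 y -49.7 40.7
  x 70 83 z 6.5 11.1 y -49.6 49.5
  x 90 23 z 6.7 12.5 y -49.5 49.8
row -0.0 0.0 -0.0005 0.0 -0.0 0.0
row 0.02 0.0 -0.0003 0.0 -0.0 0.0
row 0.04 0.0 -0.0001 0.0 -0.0 0.0
row 0.06 0.0 0.0001 0.0 -0.0 0.0
```

Call:
send_rows(deltas="0 0 -0.0007 0 0 0 0.6; 0.003 0 -0.0006 0 0 0 0.6; 0.007 0 -0.0006 0 0 0 0.6; 0.011 0 -0.0005 0 0 0 0.6; 0.015 0 -0.0005 0 0 0 0.6; 0.02 0 -0.0005 0 0 0 0.6; 0.02 0 -0.0005 0 0 0 0.6")

```text
t: 28.3
position: [464.9, -18.3, 46.0]
tcp_rot: [[0.996, 0.084, 0.011], [0.084, -0.996, 0.001], [0.011, 0.0, -1.0]]
force: [0.3, 0.3, 0.6]
grip_width: 54.9
grip_force: 77.3
```

Call:
send_rows(deltas="0.004 0 0 0 0 0 0.6; 0.008 0 0 0 0 0 0.6; 0.012 0 0.0001 0 0 0 0.6; 0.016 0 0.0001 0 0 0 0.6; 0.02 0 0.0002 0 0 0 0.6; 0.02 0 0.0002 0 0 0 0.6")

```text
t: 29.05
position: [484.4, -16.7, 46.1]
tcp_rot: [[0.996, 0.084, 0.01], [0.084, -0.996, 0.001], [0.01, 0.0, -1.0]]
force: [-1.6, -0.1, 3.6]
grip_width: 54.9
grip_force: 77.7
```

Call:
send_rows(deltas="0.005 0 -0.0003 0 0 0 0.6; 0.01 0 -0.0005 0 0 0 0.6; 0.015 0 -0.0004 0 0 0 0.6; 0.02 0 -0.0004 0 0 0 0.6; 0.025 0 -0.0003 0 0 0 0.6; 0.03 0 -0.0003 0 0 0 0.6; 0.03 0 -0.0003 0 0 0 0.6")

```text
t: 29.92
position: [514.3, -14.1, 46.3]
tcp_rot: [[0.996, 0.084, 0.01], [0.084, -0.996, 0.001], [0.01, 0.0, -1.0]]
force: [-1.0, -0.2, 3.5]
grip_width: 54.4
grip_force: 77.5
```

Call:
send_rows(deltas="0.005 0 0 0 0 0 0.6; 0.01 0 0 0 0 0 0.6; 0.015 0 0.0001 0 0 0 0.6; 0.02 0 0.0002 0 0 0 0.6; 0.025 0 0.0002 0 0 0 0.6; 0.03 0 0.0003 0 0 0 0.6; 0.03 0 0.0003 0 0 0 0.6")

```text
t: 30.8
position: [543.8, -11.6, 46.3]
tcp_rot: [[0.996, 0.084, 0.009], [0.084, -0.996, 0.001], [0.009, -0.0, -1.0]]
force: [-2.0, -0.0, 4.8]
grip_width: 54.8
grip_force: 77.6
```

```bash
python3 - <<'E'
from mv import *
sent(.02,0,-.0005,0,0,0);sent(.02,0,.0002,0,0,0);sent(.03,0,-.0003,0,0,0);sent(.03,0,.0003,0,0,0)
status(); print(ctrl.sense()['moment'])
Rm=Ro.from_euler('z',MY,degrees=True); print('tcp in mixer',Rm.inv().apply(ctrl.sense()['position']-M0).round(1))
for x in (-22,-12,-6,0,2): goal(M0+Rm.apply([x,-0.9,45.6]),tool(MY,-0.5))
p,d=snap('top'); P=cloud('top',d); Q=Rm.inv().apply(P.reshape(-1,3)-M0)
for nm,x0 in(('catch',range(60,130,6)),):
    for x in x0:
        b=Q[(Q[:,0]>=x)&(Q[:,0]<x+6)&(abs(Q[:,1])<6)]
        print(x,len(b),b[:,2].max().round(1) if len(b) else '')
E
```

```text
t 30.8 pos [543.8 -11.6  46.3] err [0.2 0.  0.1] rot err deg [ 0.    0.01 -0.01] F [-2.  -0.   4.8] w 54.8 77.6
[-0.22645262  0.58570732 -0.03610472]
tcp in mixer [-31.7  -0.9  46.3]
row 0.01 0.0 0.0007 0.0 -0.0 0.0
row 0.02 0.0 0.0008 0.0 -0.0 0.0
row 0.026 0.0 0.0008 0.0 -0.0 0.0
row 0.032 0.0 0.0009 0.0 -0.0 0.0
row 0.034 0.0 0.0009 0.0 -0.0 0.0
60 14 53.5
66 19 66.7
72 15 71.5
78 18 73.3
84 11 73.5
90 14 73.8
96 14 74.5
102 15 73.7
108 15 73.8
114 8 70.7
120 8 54.3
126 13 50.7
```

Call:
send_rows(deltas="0.005 0 -0.0002 0 0 0 0.6; 0.01 0 -0.0002 0 0 0 0.6; 0.015 0 -0.0001 0 0 0 0.6; 0.015 0 -0.0001 0 0 0 0.6")

```text
t: 31.35
position: [559.2, -10.3, 46.3]
tcp_rot: [[0.996, 0.084, 0.01], [0.084, -0.996, 0.001], [0.01, -0.0, -1.0]]
force: [-1.0, 0.0, 2.3]
grip_width: 54.4
grip_force: 77.2
```

Call:
send_rows(deltas="0.002 0 0 0 0 0 0.6; 0.004 0 0 0 0 0 0.6; 0.006 0 0 0 0 0 0.6; 0.006 0 0 0 0 0 0.6")

```text
t: 31.85
position: [563.8, -9.9, 46.3]
tcp_rot: [[0.996, 0.084, 0.007], [0.084, -0.996, 0.001], [0.007, -0.0, -1.0]]
force: [-5.4, -0.8, 4.4]
grip_width: 54.6
grip_force: 77.6
```

Call:
send_rows(deltas="0.002 0 0 0 0 0 0.6; 0.004 0 0 0 0 0 0.6; 0.006 0 0 0 0 0 0.6; 0.006 0 0 0 0 0 0.6")

```text
t: 32.35
position: [569.3, -9.4, 46.3]
tcp_rot: [[0.996, 0.084, 0.006], [0.084, -0.996, 0.001], [0.006, -0.0, -1.0]]
force: [-6.6, -0.4, 5.3]
grip_width: 54.9
grip_force: 77.7
```

Call:
send_rows(deltas="0.0015 0 0 0 0 0 0.6; 0.003 0 0 0 0 0 0.6; 0.003 0 0 0 0 0 0.6")

```text
t: 32.72
position: [572.6, -9.1, 46.3]
tcp_rot: [[0.996, 0.084, 0.007], [0.084, -0.996, 0.001], [0.007, -0.0, -1.0]]
force: [-5.6, -0.2, 5.5]
grip_width: 54.7
grip_force: 77.6
```

Call:
send_rows(deltas="0.0015 0 0 0 0 0 0.6; 0.003 0 0 0 0 0 0.6; 0.003 0 0 0 0 0 0.6")

```text
t: 33.1
position: [576.1, -8.8, 46.3]
tcp_rot: [[0.996, 0.084, 0.008], [0.084, -0.996, 0.001], [0.008, -0.0, -1.0]]
force: [-3.2, -0.3, 2.5]
grip_width: 54.7
grip_force: 77.2
```

Call:
send_rows(deltas="0.001 0 0 0 0 0 0.6; 0.002 0 0 0 0 0 0.6; 0.002 0 0 0 0 0 0.6")

```text
t: 33.48
position: [578.3, -8.7, 46.3]
tcp_rot: [[0.996, 0.084, 0.008], [0.084, -0.996, 0.001], [0.009, -0.0, -1.0]]
force: [-3.7, 0.5, 0.6]
grip_width: 54.9
grip_force: 77.1
```

Call:
send_rows(deltas="0.001 0 0 0 0 0 0.6; 0.002 0 0 0 0 0 0.6; 0.002 0 0 0 0 0 0.6")

```text
t: 33.85
position: [578.2, -8.7, 46.3]
tcp_rot: [[0.996, 0.084, 0.003], [0.084, -0.996, 0.001], [0.003, -0.0, -1.0]]
force: [-11.3, -0.7, 6.0]
grip_width: 54.5
grip_force: 77.8
```

```bash
cat > home.py <<'E'
from mv import *
status(); Rm=Ro.from_euler('z',MY,degrees=True); print('tcp in mixer',Rm.inv().apply(ctrl.sense()['position']-M0).round(1))
for n in('top','scene'):
    p,d=snap(n); P=cloud(n,d); Q=Rm.inv().apply(P.reshape(-1,3)-M0)
    print(n,'catch',[(x,Q[(Q[:,0]>=x)&(Q[:,0]<x+6)&(abs(Q[:,1])<6)][:,2].max(initial=0).round(1)) for x in range(60,126,6)])
    h=Q[(abs(Q[:,1])<28)&(Q[:,0]<-60)&(Q[:,0]>-95)&(Q[:,2]>60)&(Q[:,2]<82)]
    if len(h): print('handle',len(h),np.percentile(h[:,0],[0,2,10,50,90]).round(1))
    h=Q[(abs(Q[:,1])<28)&(Q[:,0]<62)&(Q[:,0]>30)&(Q[:,2]>90)&(Q[:,2]<105)]
    if len(h): print('toe top',len(h),np.percentile(h[:,0],[50,90,98,100]).round(1))
    h=Q[(Q[:,1]>10)&(Q[:,1]<35)&(Q[:,0]<110)&(Q[:,0]>60)&(Q[:,2]>50)]
    print('ridge',[(x,h[(h[:,0]>=x)&(h[:,0]<x+3)][:,2].max(initial=0).round(1)) for x in range(70,105,3)])
E
python3 home.py
```

```text
t 33.85 pos [578.2  -8.7  46.3] err [34.6  3.   0.1] rot err deg [ 0.02 -0.32 -0.01] F [-11.3  -0.7   6. ] w 54.5 77.8
tcp in mixer [ 2.8 -0.8 46.3]
top catch [(60, np.float64(0.0)), (66, np.float64(0.0)), (72, np.float64(0.0)), (78, np.float64(0.0)), (84, np.float64(0.0)), (90, np.float64(72.2)), (96, np.float64(75.9)), (102, np.float64(74.5)), (108, np.float64(73.1)), (114, np.float64(73.1)), (120, np.float64(50.2))]
ridge [(70, np.float64(0.0)), (73, np.float64(0.0)), (76, np.float64(0.0)), (79, np.float64(0.0)), (82, np.float64(0.0)), (85, np.float64(0.0)), (88, np.float64(0.0)), (91, np.float64(0.0)), (94, np.float64(0.0)), (97, np.float64(59.0)), (100, np.float64(64.5)), (103, np.float64(68.0))]
scene catch [(60, np.float64(0.0)), (66, np.float64(0.0)), (72, np.float64(68.2)), (78, np.float64(71.6)), (84, np.float64(71.1)), (90, np.float64(72.8)), (96, np.float64(73.2)), (102, np.float64(72.4)), (108, np.float64(70.6)), (114, np.float64(70.7)), (120, np.float64(0.0))]
handle 159 [-81.4 -79.8 -78.8 -76.6 -72.8]
toe top 44 [43.  50.1 52.1 53.5]
ridge [(70, np.float64(0.0)), (73, np.float64(0.0)), (76, np.float64(69.7)), (79, np.float64(56.3)), (82, np.float64(59.8)), (85, np.float64(64.2)), (88, np.float64(61.1)), (91, np.float64(73.5)), (94, np.float64(64.0)), (97, np.float64(64.5)), (100, np.float64(63.8)), (103, np.float64(70.0))]
```

Call:
send_rows(deltas="-0.001 0 0 0 0 0 0.6; -0.002 0 0 0 0 0 0.6; -0.002 0 0 0 0 0 0; -0.002 0 0 0 0 0 0; -0.002 0 0 0 0 0 0; -0.002 0 0 0 0 0 0; -0.002 0 -0.05 0 0 0 0; -0.002 0 -0.1 0 0 0 0; -0.05 -0.05 -0.15 0 0 0 0; -0.1 -0.15 -0.15 0 0 0 0; -0.15 -0.25 -0.15 0 0 0 0; -0.15 -0.3 -0.15 0 0 0 0; -0.15 -0.3 -0.15 0 0 0 0; -0.15 -0.3 -0.15 0 0 0 0")

```text
t: 35.7
position: [403.2, 280.0, 195.8]
tcp_rot: [[0.996, 0.086, 0.01], [0.086, -0.996, 0.002], [0.01, -0.001, -1.0]]
force: [0.4, 0.3, 0.1]
grip_width: 85.3
grip_force: 0.0
```

```bash
python3 home.py; python3 - <<'E'
from mv import *
p,d=load('top'); cv2.imwrite('pics/fin.png',cv2.resize(p[150:270,260:360],None,fx=5,fy=5,interpolation=cv2.INTER_CUBIC))
P=cloud('top',d); Q=Ro.from_euler('z',MY,degrees=True).inv().apply(P.reshape(-1,3)-M0)
t=Q[(abs(Q[:,1])<27)&(abs(Q[:,0])<60)&(Q[:,2]>92)&(Q[:,2]<105)]
print(len(t),cv2.minAreaRect(t[:,:2].astype(np.float32)),np.linalg.lstsq(np.c_[t[:,:2],np.ones(len(t))],t[:,2],rcond=None)[0],np.percentile(t[:,0],[0,100]))
print('latch',[(x,np.median(Q[(Q[:,0]>=x)&(Q[:,0]<x+3)&(abs(Q[:,1])<9)][:,2]).round(1)) for x in range(-84,-42,3)])
E
```

```text
t 35.7 pos [403.2 280.  195.8] err [-140.3  291.6  149.6] rot err deg [ 0.05  0.06 -0.13] F [0.4 0.3 0.1] w 85.3 0.0
tcp in mixer [-147.4  301.4  195.8]
top catch [(60, np.float64(73.4)), (66, np.float64(67.8)), (72, np.float64(71.4)), (78, np.float64(75.8)), (84, np.float64(71.9)), (90, np.float64(71.2)), (96, np.float64(73.4)), (102, np.float64(74.0)), (108, np.float64(71.0)), (114, np.float64(68.5)), (120, np.float64(52.5))]
handle 110 [-77.7 -77.5 -77.2 -73.4 -69.5]
toe top 264 [41.7 51.  53.1 53.8]
ridge [(70, np.float64(57.1)), (73, np.float64(58.0)), (76, np.float64(58.2)), (79, np.float64(57.7)), (82, np.float64(59.8)), (85, np.float64(63.2)), (88, np.float64(63.9)), (91, np.float64(67.0)), (94, np.float64(66.4)), (97, np.float64(64.8)), (100, np.float64(62.4)), (103, np.float64(69.1))]
scene catch [(60, np.float64(0.0)), (66, np.float64(0.0)), (72, np.float64(0.0)), (78, np.float64(70.9)), (84, np.float64(74.5)), (90, np.float64(72.4)), (96, np.float64(74.3)), (102, np.float64(73.8)), (108, np.float64(70.3)), (114, np.float64(69.6)), (120, np.float64(0.0))]
handle 150 [-80.1
[... 200 characters left out ...]
(63.1)), (88, np.float64(63.4)), (91, np.float64(62.6)), (94, np.float64(64.2)), (97, np.float64(64.3)), (100, np.float64(64.3)), (103, np.float64(68.5))]
1091 ((-3.0244598388671875, -0.11622428894042969), (113.58858489990234, 53.77241516113281), 0.1603478193283081) [ 4.44402685e-03 -1.85219923e-03  9.85759067e+01] [-59.83644394  53.77977441]
latch [(-84, np.float64(0.8)), (-81, np.float64(-1.5)), (-78, np.float64(51.7)), (-75, np.float64(77.8)), (-72, np.float64(76.2)), (-69, np.float64(52.9)), (-66, np.float64(54.3)), (-63, np.float64(86.7)), (-60, np.float64(86.8)), (-57, np.float64(82.6)), (-54, np.float64(78.9)), (-51, np.float64(72.4)), (-48, np.float64(74.5)), (-45, np.float64(97.8))]
```

```bash
python3 -c "
from workcell import ctrl
print(ctrl.finish_job())"
```

```text
the job is handed in; nothing more can be done
None
```

The cassette is latched flat in the sled, and the sled is pushed home on the mixer against its end stop. I handed the job in at about 36 s; the hand-in gave no verdict. That the mixer's catch is down behind the ridge is inferred: the push force fell off before the stop, and the lever's measured height matches its height at rest.

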